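Set up the pasta machine for cutting

ROBOT

A 6-joint arm with a two-finger parallel gripper is mounted at the origin on a cart in front of the work surface, level with it; the furniture and walls round the work are solid. World frame = base frame: x ahead of the robot, y to its left, z up, the work surface at z = 0. Lengths are in mm, angles in rad, forces in N, time in s.
With the tool pointing down it reaches from about 350 to 975 mm from the base axis. Payload 7.1 kg.
Tool frame: the origin (TCP) lies at the very end of the fingers, on their centre line; the grasp point (between the pads) lies 19 mm behind it; z points along the fingers, y is the line along which they close (so a half turn about z gives the same grasp; the last joint's range is limited). The gripper opens to 88 mm and grips with 3 to 60 N. Pads are 20 mm wide; open, the fingers measure 115 mm over their backs; the gripper's body (75 mm by 178 mm) begins 61 mm behind the grasp point.
Start: joints at [-1.295, 0.423, 1.63, -0, 1.089, -0.019], TCP at [181.611, -598.015, 222.675] pointing down, gripper open.
Joint ranges: [-3, 3], [-0.9, 2.11], [0.09, 2.58], [-1.31, 4.45], [0.11, 2.69], [-2.54, 2.54]. Speed limits (rad/s): [2.39, 2.39, 3.01, 3.14, 3.14, 3.14].

INTERFACE

Orientations are given as a unit quaternion [x, y, z, w].
In Python, from station import read_state, snapshot, sign_off gives the robot as it stands.
- The arm moves only by the shell command python3 -m pendant 'ROWS' [OPENING] [FORCE]. ROWS is JSON, a list of rows, each an object with "linear": the shift along the tool's x, y, z scaled (see below), a list of three; "yaw": the turn about the tool's z scaled (see below). A call has 1 to 20 rows; each row shifts and turns the commanded pose from where the row before left it, along the tool's axes as they then stand; what a row does not reach is not made up. The controller multiplies each number of a shift by 2 cm and each number of a turn by 4 degrees. A row lasts 1/10 s, in which the tool goes at most 50 mm and 8.59 degrees, less where a joint would pass 70% of its speed; a pose out of reach is approached as far as the arm can. A call with a number of a shift or a turn outside -1 to 1 is refused whole. A call with a gripper value outside its range is refused whole. OPENING is the closure, from 0 (fully open) to 1 (shut), set as the call begins (- or left out, the last holds). The fingers move at their own pace and stop on an object; FORCE is the grip in N (left out, the last holds). Time passes only in rows, so rows that do not move let the fingers close. It gives the time, the measured TCP pose, the force, the opening and the grip force at its end, in the units of the state.
- read_state(): the state, without advancing time (a new reading comes with each control period).
- snapshot(name): name is "scene" or "top" or "wrist"; returns a dict with "frame" (384x512x3 uint8, red, green, blue), "camera_matrix" (3x3 intrinsics, pixels), "world_from_camera" (4x4, takes a point from camera to world coordinates); the wrist camera has in their place "tool_from_camera" (4x4, takes a point from camera to tool coordinates, whose origin is the TCP and whose axes are the flange's). Camera axes: x right, y up, looking along -z (the intrinsics and any distortion apply to the point x, -y, -z); pixel columns grow to the right and rows downward; lengths in mm; the calibration is good to about 2 mm. The wrist camera is an equidistant fisheye: a pixel r from the principal point sees the ray r / f radians off the axis. A picture is of the moment at which its call begins: read the wrist's pose just before it. There is no depth.
- sign_off(): hands the job in; it is judged then, once.
The state is a dict: "time": time; "joints": joint angles; "qvel": joint speeds; "tau": joint torques, N m; "eef_pos": TCP position; "eef_rot": TCP orientation; "force": force on the tool from outside, world axes, zero at the start; "moment": the same for the moment, N m; "finger_gap": finger opening in mm; "gripper_force": force on a finger pad.
Only numpy, scipy, OpenCV 4.12 (cv2) and the standard library are available. Lean on these libraries where they do the work, as an engineer would, in place of code of your own. Each camera call takes 0.05 s, during which the arm holds its last target. There are 200 camera calls.

TASK

Set up the pasta machine for cutting: slide the cutter head down onto the two rails at the front of the machine and press it until the catch snaps over and it sits fully home. Then push the crank's spindle all the way into the square socket in the cutter's right-hand end, let go, and press the crank's handle down most of a quarter turn, from level to steeply downward, so that the roller turns with it. Leave the crank in the socket and the timer, the salt shaker and the tomato where they are.

Things in the scene. Friction and masses are not known exactly. Their poses are not given: they have to be found in the camera images.
- pasta_machine: Hand-operated steel pasta machine, 118 x 180 x 154 mm, fixed on the worktop. Origin: centre of its underside; +x to its back, +y to its left, z up: its front is the -x side (front face x = -50 mm, 112 mm high; from x = -12 mm back it is 154 mm high). On the front are two upright rails and below them two ledges, tops at z = 68 mm, on which the cutter comes to rest.
- rail_top (a point): Top of the machine's left T rail (machine's axes): machine x = -64, y = +50, z = 112 mm; the right rail is at y = -50 mm. Each rail: head 18 mm wide (y), 8 mm thick (x), tapering over the top 14 mm, on an 8 mm neck towards the machine. Midway between the rails, at z = 97 mm, the brass nose of a spring catch: it takes 5 to 15 N to press the cutter past it.
- seat (a point): Where the cutter's origin lies when the cutter is fully home: machine x = -79.5 mm, y = 0, z = 68 mm (machine's axes). Fully home the cutter's axes are parallel to the machine's.
- cutter: Loose cutter head, 0.3 to 0.6 kg, upright on the worktop: steel housing 164 mm long (y), 60 mm deep (x = -34 to +26), 50 mm high, ringed rollers at its open front (-x), black grip on top. Origin: underside, mid-length. At its rear (+x) two upright channels (y = +-50 mm, open below) go over the rails with 1.5 mm play: bring its underside above z = 114 mm over the rails, then lower.
- cutter_grip (a point): In the cutter's black grip (cutter's axes): cutter x = -10, y = 0, z = 68 mm. The grip is 22 mm thick (x), 70 mm long (y) and reaches from z = 50 to 80 mm; the fingers close along x.
- socket (a point): Mouth of the square drive socket, in a round boss that sticks out 10 mm from the cutter's right (-y) end: cutter x = -6, y = -92, z = 25 mm (cutter's axes). The socket is 14.5 mm square, runs 44 mm deep along +y, and its funnel mouth is about 20 mm wide; it is the hub of the cutting roller and can turn.
- drive (a joint): Turn of the cutter's hub and roller, rad: 0 when the square socket's sides are upright and level; grows when the crank's handle, at the cutter's front, is pressed down. Friction 0.15 N m; it stays where it is left.
- crank: Loose crank, 0.16 kg, a flat Z lying on the worktop, 144 (x) x 79 (y) x 24 mm. Origin: underside, midway between spindle and handle. Square 12 mm spindle with tapered end along +x at y = -27.5 mm, from a collar with its shoulder at x = 28 to x = 72 mm; a cross arm; black handle 24 mm square, x = -72 to +6 mm, y = +27.5 mm. Spindle and handle lie 12 mm above the underside, 55 mm apart.
- crank_tip (a point): End of the spindle, on its axis (crank's axes): crank x = 72, y = -27.5, z = 12 mm. Fully home it is 44 mm inside the socket's mouth, the shoulder touching the boss, the crank's x along the cutter's +y; with its z still up the handle is then on the cutter's front (-x) side. The spindle has 0.2 rad of play in the socket.
- crank_grip (a point): Centre of the crank's handle (crank's axes): crank x = -33, y = 27.5, z = 12 mm. The handle lies along the crank's x; the fingers close along its y.
- timer_1: Round kitchen timer, 71 mm wide, 61 mm high, a bystander at the front right. Origin: centre of its underside.
- salt: Salt shaker, 44 mm wide, 90 mm high, a bystander at the front left. Origin: centre of its underside.
- tomato: Tomato, 62 mm, on the chopping board behind. Origin: its underside.

How it is judged:
By the outcome, as a careful person would: the job done as asked, in the order asked, and still so for the second after the job is handed in, with the robot touching nothing.
It also fails if it takes over 67 s, if anything falls off the work surface, if the arm or the gripper's body presses on something with over 40 N, if the wrist force passes 120 N, or if a joint passes its speed limit or range.

## Working session

There is one attempt and no reset: what is moved stays moved. The work goes in short steps, Python scripts to look and compute and a shell command to move; the robot and the scene stay as the last step left them, time stands still between calls to the robot, and variables do not carry over. Pictures are saved under pics/ and viewed, at most 10 in all, crops included, and the job is handed in when it is done.

```bash
ls; mkdir -p pics; cat > h.py <<'E'
import numpy as np, cv2, json
from station import read_state, snapshot, sign_off
from scipy.spatial.transform import Rotation as R
def cast(s,px,z):
    K=np.array(s["camera_matrix"]);T=np.array(s["world_from_camera"])
    px=np.atleast_2d(px).astype(float)
    d=np.c_[(px[:,0]-K[0,2])/K[0,0],-(px[:,1]-K[1,2])/K[1,1],-np.ones(len(px))]@T[:3,:3].T
    o=T[:3,3]; return o+d*((z-o[2])/d[:,2])[:,None]
def proj(s,P):
    K=np.array(s["camera_matrix"]);T=np.array(s["world_from_camera"])
    c=(np.atleast_2d(P)-T[:3,3])@T[:3,:3]
    return np.c_[K[0,2]+K[0,0]*c[:,0]/-c[:,2],K[1,2]-K[1,1]*c[:,1]/-c[:,2]]
E
python3 - <<'E'
from h import *
st=read_state();print(st)
for n in("top","scene"):
    s=snapshot(n);cv2.imwrite(f"pics/{n}0.png",s["frame"][...,::-1])
    cv2.imwrite(f"pics/{n}0b.png",cv2.resize(s["frame"][...,::-1],(800,600),interpolation=cv2.INTER_CUBIC))
    np.save(f"{n}0.npy",s,allow_pickle=True);print(n,np.round(s["camera_matrix"],1).tolist(),np.round(s["world_from_camera"],3).tolist(),[k for k in s])
E
```

```text
pics
{'time': 0.0, 'joints': array([-1.29497823e+00,  4.23825330e-01,  1.63070037e+00,  1.66526547e-05,
        1.08858557e+00, -1.90040570e-02]), 'qvel': array([ 6.83964059e-04,  1.81651920e-05, -1.39637964e-03,  2.48096309e-04,
       -5.08914057e-04,  8.37764198e-04]), 'tau': array([ 2.29672414e-04, -5.44631875e+01, -2.73667413e+01,  6.44427328e-02,
        2.28093902e-02, -1.37008428e-04]), 'eef_pos': array([ 181.48009512, -597.48674178,  221.9073043 ]), 'eef_rot': array([ 9.89154931e-01,  1.46873913e-01, -8.99195395e-05, -7.54001215e-04]), 'force': array([ 0.2554721 , -0.3170474 ,  0.27446984]), 'moment': array([ 0.009769  ,  0.05156756, -0.03777009]), 'gripper_force': 0.0, 'finger_gap': 87.9217645066696}
top [[354.5, 0.0, 256.6], [0.0, 354.5, 191.2], [0.0, 0.0, 1.0]] [[-0.016, 0.988, -0.152, 419.619], [-1.0, -0.016, 0.004, -104.211], [0.001, 0.152, 0.988, 1077.306], [0.0, 0.0, 0.0, 1.0]] ['frame', 'camera_matrix', 'world_from_camera']
scene [[437.5, 0.0, 260.4], [0.0, 437.5, 191.5], [0.0, 0.0, 1.0]] [[-0.9, 0.224, -0.373, 87.529], [-0.435, -0.427, 0.793, 930.198], [0.018, 0.876, 0.482, 712.008], [0.0, 0.0, 0.0, 1.0]] ['frame', 'camera_matrix', 'world_from_camera']
```

View pics/top0b.png

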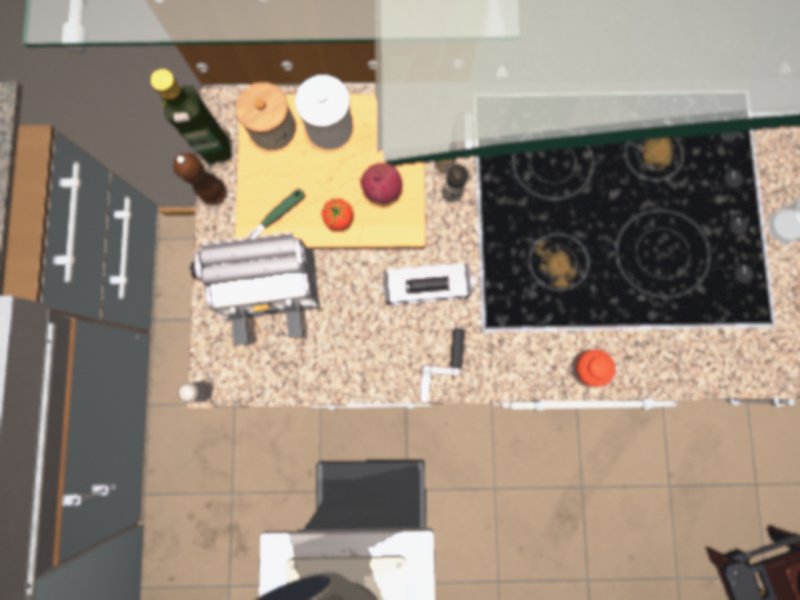

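View pics/scene0b.png

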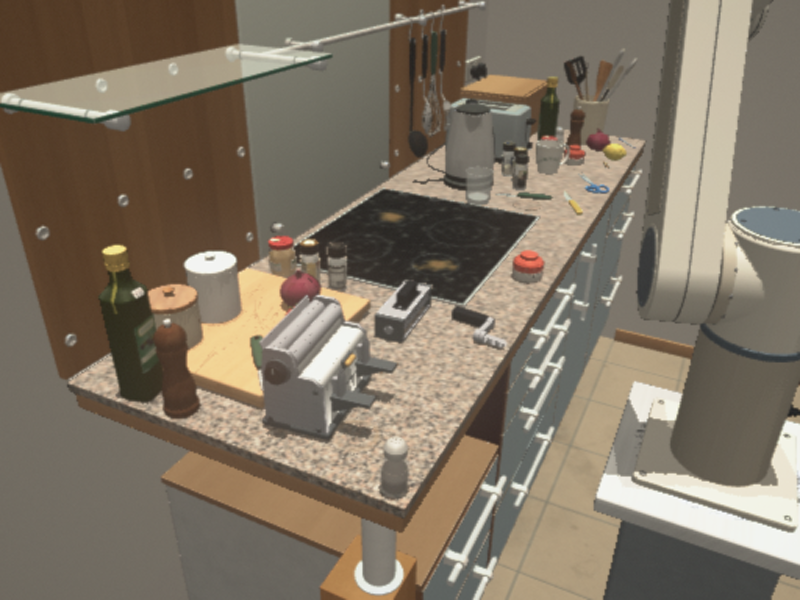

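Top view (800x600): the machine is at (255,275) with its brass catch at (260,307). The cutter is at (427,283), the crank's handle at (457,348) and its spindle end at (425,400), the timer at (597,368) and the salt at (195,392). Next, rough positions.

```bash
python3 - <<'E'
from h import *
s=np.load("top0.npy",allow_pickle=True).item()
q=512/800
for n,p,z in [("nose",(260,307),97),("grip",(428,284),80),("handle top",(457,348),24),("tip",(425,398),12),("cutL",(387,284),50),("cutR",(467,281),50),("machL",(210,300),112),("machR",(310,292),112)]:
    print(n,cast(s,np.array(p)*q,z).round(1))
w=snapshot("wrist");print({k:np.round(v,3).tolist() for k,v in w.items() if k!="frame"})
f=s["frame"][140:260,110:310,::-1];cv2.imwrite("pics/c1.png",cv2.resize(f,(800,480),interpolation=cv2.INTER_CUBIC))
E
```

```text
nose [[559.5 144.1  97. ]]
grip [[ 599.5 -157.8   80. ]]
handle top [[ 485.3 -213.    24. ]]
tip [[ 392.6 -150.6   12. ]]
cutL [[606.2 -82.2  50. ]]
cutR [[ 609.5 -233.1   50. ]]
machL [[571.2 228.7 112. ]]
machR [[582.7  52.6 112. ]]
{'camera_matrix': [[297.319, 0.0, 253.748], [0.0, 297.319, 189.475], [0.0, 0.0, 1.0]], 'tool_from_camera': [[-0.0, 0.97, 0.242, 65.128], [1.0, -0.0, 0.001, -1.311], [0.001, 0.242, -0.97, -162.15], [0.0, 0.0, 0.0, 1.0]]}
```

View pics/c1.png

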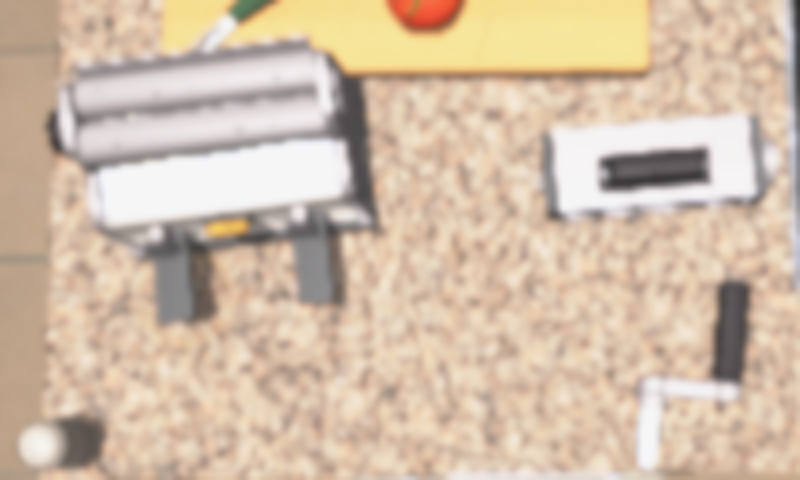

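The crop shows the machine and cutter both turned by a few degrees, with the cutter's boss on the right and the crank's handle away from the robot. I'm moving to a spot between them for one wrist view of everything.

```bash
python3 -m pendant '[{"linear":[0.95,-0.97,0],"yaw":0},{"linear":[0.95,-0.97,0],"yaw":0},{"linear":[0.95,-0.97,0],"yaw":0},{"linear":[0.95,-0.97,0],"yaw":0},{"linear":[0.95,-0.97,0],"yaw":0},{"linear":[0.95,-0.97,0],"yaw":0},{"linear":[0.95,-0.97,0],"yaw":0},{"linear":[0.95,-0.97,0],"yaw":0},{"linear":[0.95,-0.97,0],"yaw":0},{"linear":[0.95,-0.97,0],"yaw":0},{"linear":[0.95,-0.97,0],"yaw":0},{"linear":[0.95,-0.97,0],"yaw":0},{"linear":[0.95,-0.97,0],"yaw":0},{"linear":[0.95,-0.97,0],"yaw":0},{"linear":[0.95,-0.97,0],"yaw":0},{"linear":[0.95,-0.97,0],"yaw":0},{"linear":[0.95,-0.97,0],"yaw":0},{"linear":[0.95,-0.97,0],"yaw":0},{"linear":[0.95,-0.97,0],"yaw":0},{"linear":[0.95,-0.97,0],"yaw":0}]' 0 20
python3 -m pendant '[{"linear":[0.95,-0.97,0],"yaw":0},{"linear":[0.95,-0.97,0],"yaw":0},{"linear":[0.95,-0.97,0],"yaw":0},{"linear":[0.95,-0.97,0],"yaw":0},{"linear":[0,0,0],"yaw":0},{"linear":[0,0,0],"yaw":0},{"linear":[0,0,0],"yaw":0}]'
cat >> h.py <<'E'
def wsnap():
    st=read_state();w=dict(snapshot("wrist"));T=np.eye(4);T[:3,:3]=R.from_quat(st["eef_rot"]).as_matrix();T[:3,3]=st["eef_pos"]
    w["world_from_camera"]=T@np.array(w["tool_from_camera"]);return w
def wcast(w,px,z):
    K=np.array(w["camera_matrix"]);T=w["world_from_camera"];px=np.atleast_2d(px).astype(float)
    u=(px-[K[0,2],K[1,2]])/K[0,0];r=np.linalg.norm(u,axis=1)+1e-9
    d=np.c_[np.sin(r)*u[:,0]/r,-np.sin(r)*u[:,1]/r,-np.cos(r)]@T[:3,:3].T
    o=T[:3,3];return o+d*((z-o[2])/d[:,2])[:,None]
def wproj(w,P):
    K=np.array(w["camera_matrix"]);T=w["world_from_camera"];c=(np.atleast_2d(P)-T[:3,3])@T[:3,:3]
    v=np.c_[c[:,0],-c[:,1]];n=np.linalg.norm(v,axis=1);t=np.arctan2(n,-c[:,2]);return v/n[:,None]*t[:,None]*K[0,0]+[K[0,2],K[1,2]]
E
python3 - <<'E'
from h import *
w=wsnap();np.save("w1.npy",w,allow_pickle=True)
cv2.imwrite("pics/w1.png",cv2.resize(w["frame"][...,::-1],(800,600),interpolation=cv2.INTER_CUBIC))
E
```

```text
time: 2.15
eef_pos: [432.7, -115.2, 222.6]
eef_rot: [0.989, 0.147, -0.0, -0.0]
force: [1.0, -1.0, 1.5]
finger_gap: 87.9
gripper_force: 0.0
time: 2.85
eef_pos: [482.0, -20.6, 222.5]
eef_rot: [0.989, 0.147, -0.0, 0.0]
force: [0.1, -0.5, 0.0]
finger_gap: 88.1
gripper_force: 0.0
```

View pics/w1.png

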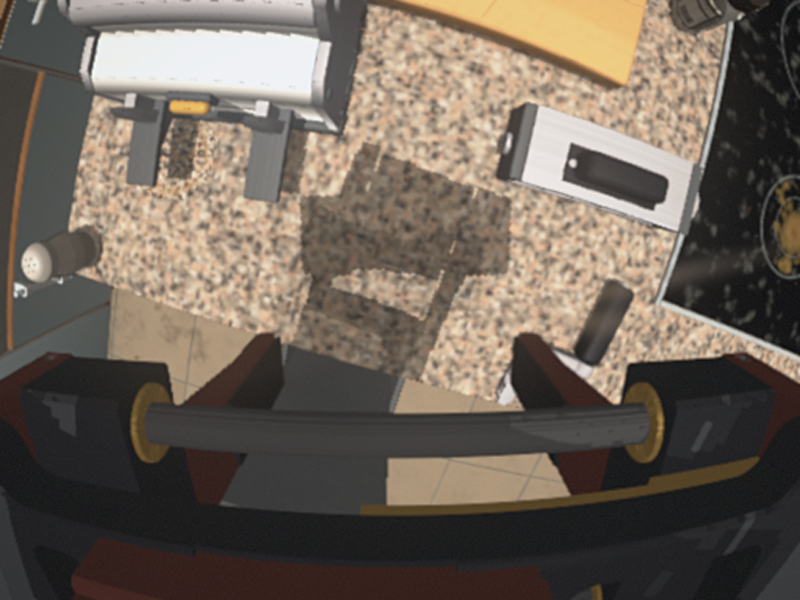

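Wrist view: the machine's white front top runs from (85,60) to (325,70), with the brass nose at (190,106) and the rails at (145,103) and (265,110). The cutter's housing corners are near (525,105), (695,165), (680,230) and (510,180), and the crank's handle is at (605,320). Next I extract contours.

```bash
cat > seg.py <<'E'
from h import *
def blob(img,mask,near):
    mask=cv2.morphologyEx(mask.astype(np.uint8),cv2.MORPH_OPEN,np.ones((3,3),np.uint8))
    n,l,st,c=cv2.connectedComponentsWithStats(mask)
    k=l[int(near[1]),int(near[0])]
    if k==0:k=1+np.argmin(np.linalg.norm(c[1:]-near,axis=1))
    cs,_=cv2.findContours((l==k).astype(np.uint8),cv2.RETR_EXTERNAL,cv2.CHAIN_APPROX_NONE);return max(cs,key=cv2.contourArea)[:,0]
def rect(P):
    (c,(w,h),a)=cv2.minAreaRect(P[:,:2].astype(np.float32))
    if w>h:w,h,a=h,w,a+90
    return np.round(c,1),round(w,1),round(h,1),round((a+90)%180-90,2)
E
python3 - <<'E'
from seg import *
t=np.load("top0.npy",allow_pickle=True).item();w=np.load("w1.npy",allow_pickle=True).item();q=.64
for nm,s,f,pts in (("top",t,cast,dict(grip=(428,284),cut=(400,285),plate=(260,292),nose=(260,307),hand=(457,348),spin=(440,370))),("w",w,wcast,dict(grip=(620,180),cut=(545,150),plate=(210,65),nose=(190,106),hand=(605,320)))):
    img=s["frame"];hsv=cv2.cvtColor(img,cv2.COLOR_RGB2HSV);H,S,V=[hsv[...,i].astype(int) for i in range(3)];o=img[...,::-1].copy()
    ms=dict(grip=V<80,hand=V<80,cut=(V>(215 if nm=="top" else 140))&(S<30),plate=(V>210)&(S<30),nose=(S>130)&(V>150)&(H>12)&(H<30),spin=(V>190)&(S<35))
    z=dict(grip=80,hand=24,cut=50,plate=112,nose=97,spin=20)
    for k,p in pts.items():
        c=blob(img,ms[k],np.array(p)*q);print(nm,k,len(c),*rect(f(s,c,z[k])));cv2.drawContours(o,[c],-1,(0,0,255),1)
    cv2.imwrite(f"pics/seg_{nm}.png",o)
a=cv2.imread("pics/seg_top.png")[140:260,110:310];b=cv2.imread("pics/seg_w.png")[0:240,40:480]
cv2.imwrite("pics/seg.png",np.vstack([cv2.resize(a,(500,300),interpolation=0),cv2.resize(b,(500,273),interpolation=0)]))
cv2.imwrite("pics/segw.png",cv2.resize(w["frame"][0:140,40:250,::-1],(800,533),interpolation=cv2.INTER_CUBIC))
E
```

```text
top grip 39 [ 798.8 -214.7] 31.8 34.2 -14.07
top cut 211 [ 607.5 -156.8] 67.8 143.3 3.95
top plate 151 [589.5 147.5] 50.9 176.9 2.22
top nose 10 [560.8 138.3] 5.6 8.6 -0.92
top hand 16 [277.5 -55.4] 5.6 17.3 -0.94
top spin 86 [ 432.9 -166.4] 53.9 92.1 37.75
w grip 145 [ 597.9 -148.3] 25.5 77.1 4.03
w cut 295 [ 606.6 -155. ] 62.3 144.2 4.09
w plate 372 [588.5 143.1] 38.6 166.4 6.86
w nose 53 [557.5 146.7] 7.5 27.7 9.85
w hand 28 [ 500.8 -199.2] 11.2 15.3 16.75
```

View pics/seg.png

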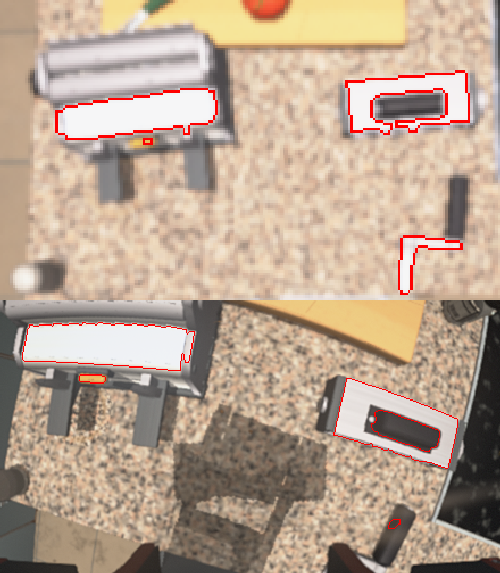

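View pics/segw.png

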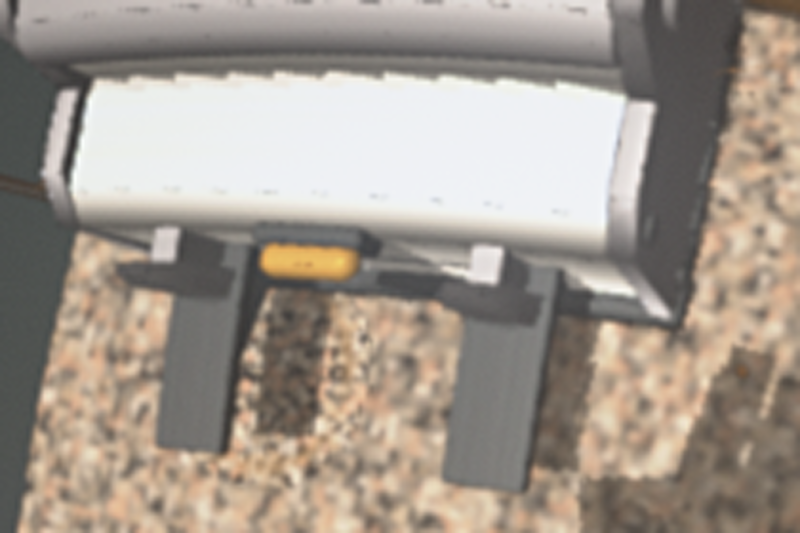

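Zoomed wrist view: the tops of the rails are at crop (167,245) and (487,263), the nose at (310,261), and the ledges below. The contours fit the cutter's top and the machine's plate.

```bash
python3 - <<'E'
from seg import *
w=np.load("w1.npy",allow_pickle=True).item();t=np.load("top0.npy",allow_pickle=True).item()
V=w["frame"].max(2).astype(float)
P=[]
for c in ((167,245),(487,263)):
    x,y=40+c[0]/3.81,c[1]/3.81; x0,y0=int(x)-6,int(y)-6
    p=V[y0:y0+13,x0:x0+13]; m=p>165
    n,l,st,ce=cv2.connectedComponentsWithStats(m.astype(np.uint8)); k=1+np.argmin(np.linalg.norm(ce[1:]-6,axis=1))
    px=ce[k]+[x0,y0]; print(px,st[k]); P.append(wcast(w,np.array([x,y]),112)[0])
P=np.array(P);print("rails",P.round(1));d=P[0]-P[1];print("dist",np.linalg.norm(d),"yaw",np.degrees(np.arctan2(-d[0],d[1])))
a=np.arctan2(-d[0],d[1]);mid=P.mean(0)
ux=np.array([np.cos(a),np.sin(a)]);print("seat",mid[:2]-15.5*ux,"origin",mid[:2]+64*ux)
print("nose",wcast(w,np.array([40+310/3.81,261/3.81]),97))
# top view rails predicted
print("rails px in top*1.5625",proj(t,P)*1.5625)
# cutter edges: wrist top plate corners
c=blob(w["frame"],(V>140)&(cv2.cvtColor(w["frame"],cv2.COLOR_RGB2HSV)[...,1]<30),np.array((545,150))*.64)
q=cv2.approxPolyDP(cv2.convexHull(c.reshape(-1,1,2)),4,True)[:,0];print(np.c_[q,wcast(w,q,50)[:,:2].round(1)])
# crank in top: handle darkness
V=t["frame"].max(2)
n=np.array((457,348))*.64; r=blob(t["frame"],V<115,n);print(rect(cast(t,r,24)))
r=blob(t["frame"],V<95,np.array((428,284))*.64);print("grip",rect(cast(t,r,80)))
E
```

```text
[82.44642857 63.94642857] [ 0  2 10  9 56]
[166.18085106  68.89361702] [ 0  1 11 11 94]
rails [[554.1 183.4 112. ]
 [566.   90.1 112. ]]
dist 94.03490607258071 yaw 7.302274517211635
seat [544.6693693  134.77284586] origin [623.52457642 144.87761263]
nose [[557.76036147 145.40029944  97.        ]]
rails px in top*1.5625 [[235.43758932 309.2530291 ]
 [288.63572322 301.68655267]]
[[ 344.    68.   630.9  -81.4]
 [ 441.   103.   642.4 -220.1]
 [ 434.   146.   586.1 -228.7]
 [ 333.   118.   570.6  -86.3]]
(array([ 486.2, -213.1]), 20.8, 68.5, 88.1)
grip (array([ 594.3, -166.5]), 8.7, 40.1, -0.92)
```

The rail spacing (94 mm) and the nose disagree with the drawing, so parallax is the likely cause. I'll look from directly above the front of the machine.

```bash
python3 -m pendant '[{"linear":[0.4,-1,0],"yaw":0},{"linear":[0.4,-1,0],"yaw":0},{"linear":[0.4,-1,0],"yaw":0},{"linear":[0.4,-1,0],"yaw":0},{"linear":[0.4,-1,0],"yaw":0},{"linear":[0.4,-1,0],"yaw":0},{"linear":[0.4,-1,0],"yaw":0},{"linear":[0,0,0],"yaw":1},{"linear":[0,0,0],"yaw":1},{"linear":[0,0,0],"yaw":0.5},{"linear":[0,0,0],"yaw":0},{"linear":[0,0,0],"yaw":0},{"linear":[0,0,0],"yaw":0}]'
python3 - <<'E'
from h import *
w=wsnap();np.save("w2.npy",w,allow_pickle=True)
cv2.imwrite("pics/w2.png",cv2.resize(w["frame"][60:240,80:350,::-1],(800,533),interpolation=cv2.INTER_CUBIC))
E
```

```text
time: 4.2
eef_pos: [495.6, 129.7, 222.7]
eef_rot: [0.998, 0.06, 0.0, 0.0]
force: [-0.5, 0.4, -0.2]
finger_gap: 88.0
gripper_force: 0.0
```

View pics/w2.png

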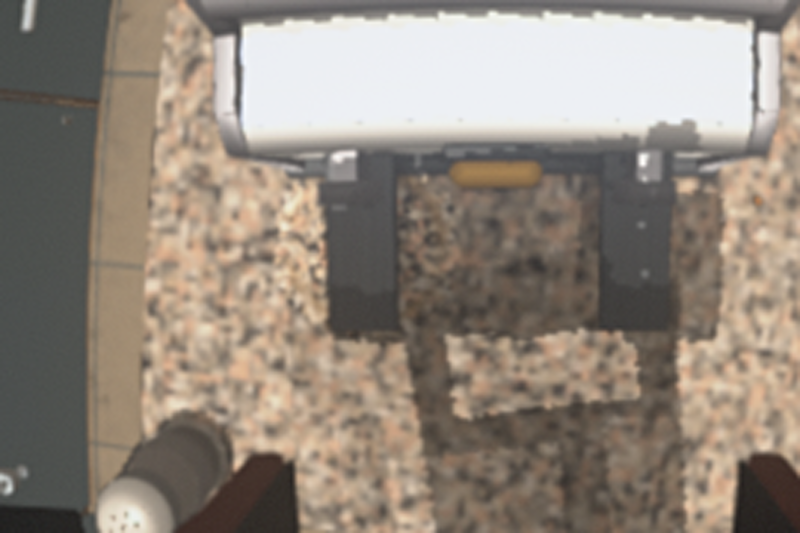

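From overhead the rail tops are at crop (342,165) and (651,165). The nose is at (495,174), exactly midway, and the plate's outer cheeks are at 215 and 778.

```bash
python3 - <<'E'
from seg import *
w=np.load("w2.npy",allow_pickle=True).item();s=270/800
def at(x,y,z): return wcast(w,np.array([80+(x+.5)*s-.5,60+(y+.5)*s-.5]),z)[0]
def two(n,a,b,z):
    A,B=at(*a,z),at(*b,z);d=A-B;print(n,A.round(1),B.round(1),"d",np.linalg.norm(d).round(1),"yaw",np.degrees(np.arctan2(-d[0],d[1])).round(2),"mid",((A+B)/2).round(1))
two("rails",(342,165),(651,165),112)
two("cheek front",(225,150),(772,150),112)
two("plate front",(243,128),(755,128),112)
two("ledge outer",(330,330),(668,330),68)
two("ledge inner",(402,330),(600,330),68)
print("nose",at(495,174,100)); print("tilt",w["world_from_camera"].round(3))
hsv=cv2.cvtColor(w["frame"],cv2.COLOR_RGB2HSV);m=(hsv[...,1]>120)&(hsv[...,2]>120)
c=blob(w["frame"],m,np.array([80+495*s,60+174*s]));print(rect(wcast(w,c,100)))
E
```

```text
rails [555.6 193.  112. ] [566.7  97.9 112. ] d 95.7 yaw 6.68 mid [561.1 145.4 112. ]
cheek front [557.4 231.8 112. ] [577.5  60.  112. ] d 173.0 yaw 6.68 mid [567.5 145.9 112. ]
plate front [564.8 226.5 112. ] [583.5  66.5 112. ] d 161.0 yaw 6.66 mid [574.2 146.5 112. ]
ledge outer [493.8 200.6  68. ] [508.8  76.4  68. ] d 125.1 yaw 6.86 mid [501.3 138.5  68. ]
ledge inner [496.9 173.7  68. ] [505.6 101.5  68. ] d 72.7 yaw 6.86 mid [501.2 137.6  68. ]
nose [557.54406993 145.56351133 100.        ]
tilt [[ 1.20000e-01  9.63000e-01  2.40000e-01  5.59853e+02]
 [-9.93000e-01  1.17000e-01  2.80000e-02  1.38737e+02]
 [-1.00000e-03 -2.42000e-01  9.70000e-01  3.84885e+02]
 [ 0.00000e+00  0.00000e+00  0.00000e+00  1.00000e+00]]
(array([682.6,  38.2]), 5.9, 23.4, 0.2)
```

```bash
python3 - <<'E'
from seg import *
w=np.load("w2.npy",allow_pickle=True).item();w1=np.load("w1.npy",allow_pickle=True).item();t=np.load("top0.npy",allow_pickle=True).item()
a=np.radians(6.75);u=np.array([np.cos(a),np.sin(a),0]);v=np.array([-u[1],u[0],0]);O=np.array([561.1,145.4,0])-0*u
def prof(s,pr,y,z,rng):
    out=[]
    for k in rng:
        P=O+k*u+v*y;P[2]=z;x=pr(s,P)[0].astype(np.float32)
        out.append(int(cv2.getRectSubPix(s["frame"].max(2),(1,1),(float(x[0]),float(x[1])))[0,0]))
    return out
print("k from -12 step 2, rel rails mid (bright squares), z=112")
for y in (25,-25,47.8,-47.8): print("w2",y,prof(w,wproj,y,112,range(-16,62,2)))
for y in (25,-25): print("w1",y,prof(w1,wproj,y,112,range(-16,62,2)))
for y in (25,-25): print("top",y,prof(t,proj,y,112,range(-16,62,2)))
print("top z154 back",prof(t,proj,0,154,range(40,140,2)))
f=snapshot("scene");sc=np.load("scene0.npy",allow_pickle=True).item()
cv2.imwrite("pics/sc.png",cv2.resize(sc["frame"][185:285,160:270,::-1],(660,600),interpolation=cv2.INTER_CUBIC))
E
```

```text
k from -12 step 2, rel rails mid (bright squares), z=112
w2 25 [158, 133, 117, 95, 112, 127, 110, 86, 106, 103, 129, 137, 178, 220, 237, 240, 244, 244, 244, 244, 243, 244, 244, 244, 244, 244, 243, 244, 243, 243, 241, 207, 128, 103, 123, 143, 165, 177, 187]
w2 -25 [126, 125, 119, 100, 107, 117, 110, 83, 87, 84, 101, 113, 175, 218, 237, 242, 244, 244, 244, 244, 244, 244, 244, 244, 244, 243, 243, 244, 243, 244, 243, 193, 129, 104, 128, 152, 172, 182, 195]
w2 47.8 [84, 97, 93, 88, 95, 93, 145, 147, 148, 203, 220, 129, 179, 221, 237, 241, 244, 244, 244, 244, 243, 243, 243, 243, 243, 243, 243, 243, 242, 241, 236, 235, 147, 99, 119, 143, 160, 171, 182]
w2 -47.8 [82, 84, 83, 89, 98, 96, 143, 147, 144, 151, 145, 112, 126, 145, 196, 240, 243, 244, 244, 244, 243, 243, 244, 244, 244, 243, 242, 243, 243, 243, 238, 238, 146, 105, 129, 150, 173, 184, 194]
w1 25 [94, 83, 84, 83, 83, 81, 79, 80, 96, 118, 125, 166, 206, 230, 235, 236, 242, 243, 242, 241, 240, 240, 241, 240, 240, 239, 242, 240, 239, 237, 235, 185, 112, 120, 93, 98, 121, 142, 162]
w1 -25 [207, 200, 111, 97, 107, 117, 135, 85, 74, 86, 130, 172, 216, 237, 241, 240, 245, 245, 245, 244, 244, 244, 244, 244, 244, 243, 244, 244, 244, 244, 240, 205, 115, 129, 100, 109, 130, 152, 171]
top 25 [104, 100, 99, 101, 106, 116, 128, 141, 148, 156, 168, 199, 223, 239, 244, 246, 247, 247, 247, 247, 247, 247, 247, 247, 247, 247, 247, 247, 247, 247, 246, 244, 228, 201, 167, 163, 174, 193, 211]
top -25 [92, 77, 91, 109, 125, 131, 131, 130, 130, 139, 162, 194, 225, 238, 245, 247, 247, 247, 247, 247, 247, 247, 247, 247, 247, 247, 247, 247, 247, 247, 246, 239, 224, 184, 164, 161, 182, 201, 217]
top z154 back [178, 157, 157, 174, 195, 212, 225, 232, 236, 236, 234, 231, 224, 214, 198, 177, 158, 150, 157, 178, 198, 215, 225, 232, 235, 236, 234, 229, 223, 213, 190, 170, 155, 153, 168, 192, 220, 234, 242, 245, 246, 246, 246, 246, 246, 246, 246, 246, 246, 246]
```

View pics/sc.png

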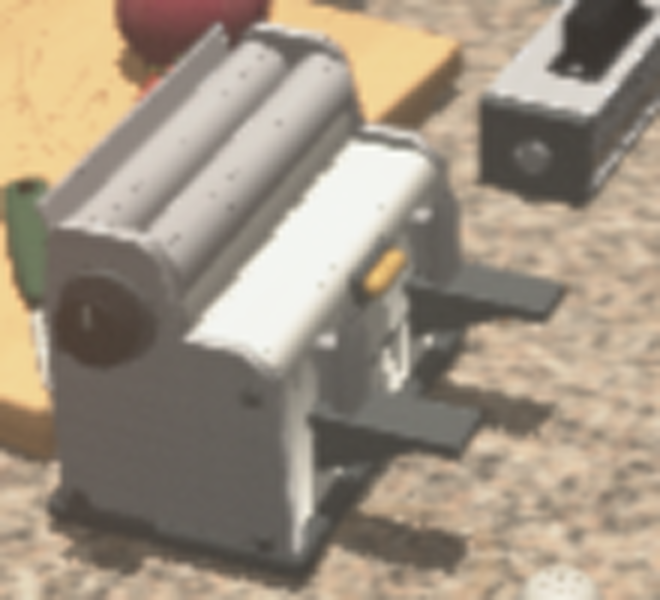

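The plate spans 38 mm (x = -50 to -12), which fixes the machine's depth: the seat is at about (539.7, 142.9), yaw 6.75°. The scene crop confirms the rails sit flush at the front. Now to the cutter.

```bash
python3 -m pendant '[{"linear":[0.23,0.985,0],"yaw":0},{"linear":[0.23,0.985,0],"yaw":0},{"linear":[0.23,0.985,0],"yaw":0},{"linear":[0.23,0.985,0],"yaw":0},{"linear":[0.23,0.985,0],"yaw":0},{"linear":[0.23,0.985,0],"yaw":0},{"linear":[0.23,0.985,0],"yaw":0},{"linear":[0.23,0.985,0],"yaw":0},{"linear":[0.23,0.985,0],"yaw":0},{"linear":[0.23,0.985,0],"yaw":0},{"linear":[0.23,0.985,0],"yaw":0},{"linear":[0.23,0.985,0],"yaw":0},{"linear":[0.23,0.985,0],"yaw":0},{"linear":[0.23,0.985,0],"yaw":0},{"linear":[0.23,0.985,0],"yaw":-1},{"linear":[0,0,0],"yaw":-1},{"linear":[0,0,0],"yaw":-1},{"linear":[0,0,0],"yaw":-1},{"linear":[0,0,0],"yaw":-1},{"linear":[0,0,0],"yaw":-1}]'
python3 -m pendant '[{"linear":[0,0,0],"yaw":-1},{"linear":[0,0,0],"yaw":-1},{"linear":[0,0,0],"yaw":-1},{"linear":[0,0,0],"yaw":-1},{"linear":[0,0,0],"yaw":-1},{"linear":[0,0,0],"yaw":-1},{"linear":[0,0,0],"yaw":-1},{"linear":[0,0,0],"yaw":-1},{"linear":[0,0,0],"yaw":-1},{"linear":[0,0,0],"yaw":-1},{"linear":[0,0,0],"yaw":-1},{"linear":[0,0,0],"yaw":-1},{"linear":[0,0,0],"yaw":-1},{"linear":[0,0,0],"yaw":-1},{"linear":[0,0,0],"yaw":-1},{"linear":[0,0,0],"yaw":-1},{"linear":[0,0,0],"yaw":0},{"linear":[0,0,0],"yaw":0}]'
python3 - <<'E'
from seg import *
w=wsnap();np.save("w3.npy",w,allow_pickle=True);print(read_state()["eef_pos"],read_state()["eef_rot"],read_state()["joints"].round(2))
cv2.imwrite("pics/w3.png",cv2.resize(w["frame"][...,::-1],(800,600),interpolation=cv2.INTER_CUBIC))
print(wproj(w,np.array([[600,-155,80],[630,-80,50]]))*1.5625)
V=w["frame"].max(2);S=cv2.cvtColor(w["frame"],cv2.COLOR_RGB2HSV)[...,1]
for th in(120,140,160):
  c=blob(w["frame"],(V>th)&(S<30),wproj(w,np.array([625,-150,50]))[0]);print(rect(wcast(w,c,50)))
c=blob(w["frame"],V<80,wproj(w,np.array([600,-155,80]))[0]);print("grip",rect(wcast(w,c,80)))
E
```

```text
time: 6.3
eef_pos: [599.7, -155.5, 222.6]
eef_rot: [0.964, 0.268, -0.0, -0.0]
force: [-0.0, 0.1, 0.4]
finger_gap: 88.1
gripper_force: 0.0
time: 8.1
eef_pos: [599.6, -155.2, 222.6]
eef_rot: [0.677, 0.736, -0.0, -0.0]
force: [0.2, 0.2, -0.1]
finger_gap: 87.9
gripper_force: 0.0
[ 599.60651573 -155.14521136  222.62380651] [ 6.76927520e-01  7.36049681e-01 -7.88381027e-06 -3.15477562e-05] [-0.27  0.41  1.64  0.    1.08 -0.36]
[[398.31381036 283.2744356 ]
 [448.73418979 176.00474013]]
(array([ 599.2, -167. ]), 178.3, 190.2, 9.33)
(array([ 626.1, -140.4]), 11.7, 28.9, -1.19)
(array([ 622.8, -149.9]), 2.3, 7.0, 5.59)
grip (array([ 601.4, -150.1]), 26.5, 75.4, 3.95)
```

View pics/w3.png

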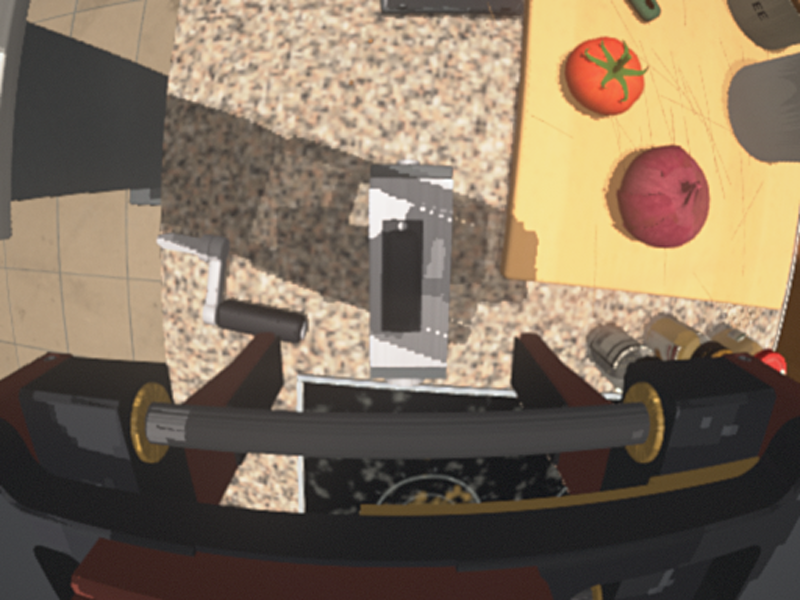

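Wrist view over the cutter: the housing spans x 370–450, y 165–378, and the grip x 383–421, y 220–331. The crank's handle runs from (220,313) to (305,328) and its spindle tip is at (160,240).

```bash
python3 - <<'E'
from seg import *
w=np.load("w3.npy",allow_pickle=True).item()
f=lambda x,y,z:print((x,y,z),wcast(w,np.array([x,y])*.64,z)[0,:2].round(1))
print("grip far corners, near top");f(384,331,80);f(420,331,80);f(384,221,80);f(421,221,80)
print("housing far corners");f(371,376,50);f(446,378,50);print("near");f(370,166,50);f(452,166,50)
print("crank handle ends mid at top");f(220,309,20);f(304,325,20);print("handle inner/outer corners");f(222,301,24);f(304,314,24);print("tip, elbow");f(160,239,14);f(223,245,14);f(210,318,14)
c=blob(w["frame"],w["frame"].max(2)<75,np.array((262,318))*.64);print(rect(wcast(w,c,20)))
E
```

```text
grip far corners, near top
(384, 331, 80) [ 593.  -189.4]
(420, 331, 80) [ 617.8 -187.3]
(384, 221, 80) [ 587.1 -114.1]
(421, 221, 80) [ 611.3 -112. ]
housing far corners
(371, 376, 50) [ 585.6 -237.3]
(446, 378, 50) [ 644.5 -234.3]
near
(370, 166, 50) [573.4 -77.8]
(452, 166, 50) [631.7 -72.5]
crank handle ends mid at top
(220, 309, 20) [ 451.  -202.7]
(304, 325, 20) [ 525.9 -209.9]
handle inner/outer corners
(222, 301, 24) [ 454.5 -194.2]
(304, 314, 24) [ 526.4 -199.1]
tip, elbow
(160, 239, 14) [ 389.7 -146.1]
(223, 245, 14) [ 451.5 -148.2]
(210, 318, 14) [ 438.7 -213.7]
(array([ 488.3, -200.4]), 7.9, 74.2, 83.74)
```

```bash
python3 -m pendant '[{"linear":[0,0.15,1],"yaw":0},{"linear":[0,0,1],"yaw":0},{"linear":[0,0,1],"yaw":0},{"linear":[0,0,1],"yaw":0},{"linear":[0,0,1],"yaw":0},{"linear":[0,0,1],"yaw":0},{"linear":[0,0,1],"yaw":0},{"linear":[0,0,1],"yaw":0},{"linear":[0,0,0.35],"yaw":0},{"linear":[0,0,0],"yaw":0},{"linear":[0,0,0],"yaw":0}]'
python3 -m pendant '[{"linear":[0,0,0],"yaw":0},{"linear":[0,0,0],"yaw":0},{"linear":[0,0,0],"yaw":0},{"linear":[0,0,0],"yaw":0},{"linear":[0,0,0],"yaw":0},{"linear":[0,0,0],"yaw":0},{"linear":[0,0,0],"yaw":0},{"linear":[0,0,0],"yaw":0}]' 1 60
```

```text
time: 9.25
eef_pos: [603.1, -154.8, 56.3]
eef_rot: [0.676, 0.737, 0.0, 0.0]
force: [0.3, -0.2, -0.1]
finger_gap: 87.9
gripper_force: 0.0
time: 10.05
eef_pos: [602.5, -154.6, 55.7]
eef_rot: [0.676, 0.737, 0.0, -0.0]
force: [-0.4, 0.6, -0.4]
finger_gap: 27.6
gripper_force: 0.0
```

```bash
python3 -m pendant '[{"linear":[0,0,0],"yaw":0},{"linear":[0,0,0],"yaw":0},{"linear":[0,0,0],"yaw":0},{"linear":[0,0,0],"yaw":0},{"linear":[0,0,-0.5],"yaw":0},{"linear":[0,0,-1],"yaw":0},{"linear":[0,-0.4,-1],"yaw":0},{"linear":[0,-0.4,-1],"yaw":0},{"linear":[0,-0.4,-1],"yaw":0},{"linear":[0,-0.4,-1],"yaw":0},{"linear":[0,-0.4,-1],"yaw":0},{"linear":[0,-0.4,0],"yaw":-0.45},{"linear":[0,0,0],"yaw":0},{"linear":[0,0,0],"yaw":0}]'
```

```text
time: 11.45
eef_pos: [554.1, -158.5, 185.5]
eef_rot: [0.665, 0.747, -0.0, -0.0]
force: [-0.2, 0.0, -5.7]
finger_gap: 21.2
gripper_force: 59.9
```

```bash
python3 -m pendant '[{"linear":[0.5,0,0],"yaw":0},{"linear":[1,0,0],"yaw":0},{"linear":[1,0,0],"yaw":0},{"linear":[1,0,0],"yaw":0},{"linear":[1,0,0],"yaw":0},{"linear":[1,0,0],"yaw":0},{"linear":[1,0,0],"yaw":0},{"linear":[1,0,0],"yaw":0},{"linear":[1,0,0],"yaw":0},{"linear":[1,0,0],"yaw":0},{"linear":[1,0,0],"yaw":0},{"linear":[1,0,0],"yaw":0},{"linear":[1,0,0],"yaw":0},{"linear":[1,0,0],"yaw":0},{"linear":[1,0,0],"yaw":0},{"linear":[0.5,0.5,0],"yaw":0},{"linear":[0,0,0],"yaw":0},{"linear":[0,0,0],"yaw":0},{"linear":[0,0,0],"yaw":0}]'
python3 - <<'E'
from seg import *
print(read_state()["eef_pos"])
w=wsnap();np.save("w4.npy",w,allow_pickle=True)
t=snapshot("top");np.save("top4.npy",t,allow_pickle=True);s=snapshot("scene");np.save("sc4.npy",s,allow_pickle=True)
a=cv2.resize(w["frame"][40:240,130:400,::-1],(540,400),interpolation=2);b=cv2.resize(t["frame"][140:240,110:240,::-1],(260,200),interpolation=2);c=cv2.resize(s["frame"][160:285,150:280,::-1],(260,200),interpolation=2)
cv2.imwrite("pics/w4.png",np.hstack([a,np.vstack([b,c])]))
E
```

```text
time: 13.35
eef_pos: [529.5, 139.8, 185.4]
eef_rot: [0.665, 0.747, -0.0, -0.0]
force: [0.0, -0.3, -4.7]
finger_gap: 21.8
gripper_force: 59.9
[529.48521388 139.76804266 185.36815845]
```

View pics/w4.png

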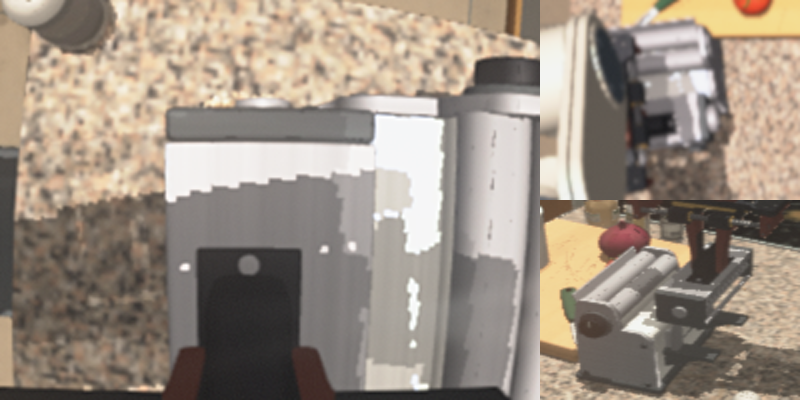

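The cutter hangs level and parallel to the machine. Its left end edge is at crop y≈108 (x 167–372), its grip end at y≈248, and the machine's left cheek at (390,98).

```bash
python3 - <<'E'
from seg import *
w=np.load("w4.npy",allow_pickle=True).item()
a=np.radians(6.7);u=np.array([np.cos(a),np.sin(a)]);v=np.array([-u[1],u[0]]);O=np.array([561.1,145.4])+58*u
def f(n,x,y,z):
    p=wcast(w,np.array([130+(x+.5)/2-.5,40+(y+.5)/2-.5]),z)[0,:2]-O;print(n,"mx",(p@u).round(1),"my",(p@v).round(1))
f("cut end front",168,108,180);f("cut end rear",372,108,180);f("cut end front, bottom lip",168,139,180);f("cut side front",166,300,180)
f("grip end",198,248,210);f("grip end",300,248,210)
f("cheek",390,97,112);f("plate edge L",400,115,112);f("plate back",452,150,112)
T=read_state()["eef_pos"][:2]-O;print("tcp",T@u,T@v)
V=w["frame"].max(2)[40:240,130:400];print("col150",V[45:75,60].tolist());print(V[40:75,120+15].tolist());print("row",V[80,75:90].tolist(),V[80,180:240].tolist())
E
```

```text
cut end front mx -113.0 my 78.5
cut end rear mx -55.8 my 78.9
cut end front, bottom lip mx -113.1 my 69.7
cut side front mx -114.7 my 23.2
grip end mx -102.4 my 43.3
grip end mx -78.5 my 43.2
cheek mx -34.3 my 89.5
plate edge L mx -30.1 my 82.3
plate back mx -7.7 my 69.2
tcp -89.94418170093105 -1.9435350145617356
col150 [244, 242, 240, 240, 239, 238, 238, 239, 241, 243, 243, 242, 239, 230, 214, 212, 226, 236, 239, 240, 239, 235, 222, 208, 199, 196, 197, 201, 201, 197]
[226, 212, 199, 193, 182, 167, 176, 226, 240, 226, 229, 234, 228, 174, 116, 114, 125, 128, 129, 128, 127, 128, 130, 127, 128, 128, 129, 124, 115, 102, 118, 200, 237, 241, 240]
row [217, 216, 217, 218, 216, 217, 209, 203, 240, 244, 244, 244, 244, 244, 244] [245, 245, 245, 245, 245, 246, 244, 235, 248, 247, 247, 247, 247, 247, 247, 247, 247, 247, 247, 247, 247, 247, 247, 247, 247, 247, 247, 247, 247, 247, 247, 247, 247, 247, 247, 247, 246, 246, 246, 248, 249, 192, 142, 138, 144, 152, 160, 154, 121, 107, 113, 121, 130, 140, 147, 157, 166, 176, 184, 191]
```

```bash
python3 -m pendant '[{"linear":[0.16,0.04,0],"yaw":0},{"linear":[0,0,0.5],"yaw":0},{"linear":[0,0,0.4],"yaw":0},{"linear":[0,0,0.2],"yaw":0},{"linear":[0,0,0.2],"yaw":0},{"linear":[0,0,0],"yaw":0}]'
```

```text
time: 14.1
eef_pos: [529.5, 143.5, 158.8]
eef_rot: [0.665, 0.747, -0.001, -0.0]
force: [-0.7, -0.6, -4.8]
finger_gap: 21.6
gripper_force: 59.9
```

```bash
python3 -m pendant '[{"linear":[0,0,0.2],"yaw":0},{"linear":[0,0,0.2],"yaw":0},{"linear":[0,0,0],"yaw":0}]'
```

```text
time: 14.4
eef_pos: [528.4, 143.5, 150.9]
eef_rot: [0.665, 0.747, -0.001, -0.001]
force: [-4.4, 0.8, -4.9]
finger_gap: 21.7
gripper_force: 59.9
```

The cutter is on the rails; easing off a little in x, then pressing down.

```bash
python3 -m pendant '[{"linear":[0,-0.05,0.2],"yaw":0},{"linear":[0,-0.03,0.3],"yaw":0},{"linear":[0,0,0.3],"yaw":0},{"linear":[0,0,0.2],"yaw":0},{"linear":[0,0,0],"yaw":0}]'
```

```text
time: 14.9
eef_pos: [527.6, 143.3, 130.6]
eef_rot: [0.665, 0.747, -0.001, -0.001]
force: [-5.1, -0.9, -7.0]
finger_gap: 21.8
gripper_force: 59.9
```

```bash
python3 -m pendant '[{"linear":[0,-0.05,0.2],"yaw":0},{"linear":[0,0,0.2],"yaw":0},{"linear":[0,0,0.1],"yaw":0},{"linear":[0,0,0],"yaw":0}]'
```

```text
time: 15.3
eef_pos: [528.1, 143.6, 123.4]
eef_rot: [0.665, 0.747, 0.001, 0.0]
force: [-9.0, -1.8, 15.1]
finger_gap: 21.5
gripper_force: 60.0
```

```bash
python3 -m pendant '[{"linear":[0,-0.05,0.15],"yaw":0},{"linear":[0,0,0.1],"yaw":0},{"linear":[0,0,0],"yaw":0}]'
```

```text
time: 15.6
eef_pos: [528.2, 143.7, 123.3]
eef_rot: [0.665, 0.747, 0.002, 0.001]
force: [-22.0, -5.3, 61.1]
finger_gap: 21.8
gripper_force: 60.1
```

Hard stop at the expected home height. I'll relieve the load, release, rise, and measure the seated cutter and the crank.

```bash
python3 -m pendant '[{"linear":[0,0,-0.25],"yaw":0},{"linear":[0,0.05,0],"yaw":0},{"linear":[0,0,0],"yaw":0}]'
python3 -m pendant '[{"linear":[0,0,0],"yaw":0},{"linear":[0,0,0],"yaw":0},{"linear":[0,0,0],"yaw":0},{"linear":[0,0,0],"yaw":0},{"linear":[0,0,0],"yaw":0},{"linear":[0,0,-0.5],"yaw":0},{"linear":[0,0,-1],"yaw":0},{"linear":[0,0,-1],"yaw":0},{"linear":[0,0,-1],"yaw":0},{"linear":[-1,0,-1],"yaw":0},{"linear":[-1,0,-0.5],"yaw":0},{"linear":[0,0,0],"yaw":0},{"linear":[0,0,0],"yaw":0}]' 0 60
python3 - <<'E'
from seg import *
w=wsnap();np.save("w5.npy",w,allow_pickle=True);t=snapshot("scene");np.save("sc5.npy",t,allow_pickle=True)
a=np.radians(6.7);u=np.array([np.cos(a),np.sin(a)]);v=np.array([-u[1],u[0]]);O=np.array([561.1,145.4])+58*u
V=w["frame"].max(2);S=cv2.cvtColor(w["frame"],cv2.COLOR_RGB2HSV)[...,1]
P=np.r_[O-89.5*u,148];print(wproj(w,P))
for th in(60,75):
  c=blob(w["frame"],V<th,wproj(w,P)[0]);r=rect(wcast(w,c,148));d=r[0]-O;print(r,d@u,d@v)
E
```

```text
time: 15.9
eef_pos: [528.0, 143.5, 123.5]
eef_rot: [0.665, 0.747, 0.0, 0.0]
force: [-11.9, -2.1, 20.1]
finger_gap: 21.8
gripper_force: 60.0
time: 17.2
eef_pos: [532.3, 103.6, 222.1]
eef_rot: [0.665, 0.747, 0.0, 0.0]
force: [0.5, 0.3, -0.5]
finger_gap: 88.2
gripper_force: 0.0
[[257.05863742 153.26771239]]
(array([527.8, 134.4]), 25.5, 51.4, 6.62) -92.35596073772429 -7.039741599515562
(array([527.7, 139.9]), 25.9, 64.1, 6.08) -91.8135887486317 -1.5656359533439659
```

```bash
python3 -m pendant '[{"linear":[-0.96,-0.25,0],"yaw":0},{"linear":[-0.96,-0.25,0],"yaw":0},{"linear":[-0.96,-0.25,0],"yaw":0},{"linear":[-0.96,-0.25,0],"yaw":0},{"linear":[-0.96,-0.25,0],"yaw":0},{"linear":[-0.96,-0.25,0],"yaw":0},{"linear":[-0.96,-0.25,0],"yaw":0},{"linear":[-0.96,-0.25,0],"yaw":0},{"linear":[-0.96,-0.25,0],"yaw":0},{"linear":[-0.96,-0.25,0],"yaw":0},{"linear":[-0.96,-0.25,0],"yaw":0},{"linear":[-0.96,-0.25,0],"yaw":0},{"linear":[-0.96,-0.25,0],"yaw":0},{"linear":[-0.96,-0.25,0],"yaw":0},{"linear":[-0.96,-0.25,0],"yaw":0},{"linear":[-0.96,-0.25,0],"yaw":-1},{"linear":[0,0,0],"yaw":-1},{"linear":[0,0,0],"yaw":-1},{"linear":[0,0,0],"yaw":-1},{"linear":[0,0,0],"yaw":-1}]'
python3 -m pendant '[{"linear":[0,0,0],"yaw":-1},{"linear":[0,0,0],"yaw":-1},{"linear":[0,0,0],"yaw":-1},{"linear":[0,0,0],"yaw":-1},{"linear":[0,0,0],"yaw":-1},{"linear":[0,0,0],"yaw":-1},{"linear":[0,0,0],"yaw":-1},{"linear":[0,0,0],"yaw":-1},{"linear":[0,0,0],"yaw":-1},{"linear":[0,0,0],"yaw":-1},{"linear":[0,0,0],"yaw":-1},{"linear":[0,0,0],"yaw":-1},{"linear":[0,0,0],"yaw":-1},{"linear":[0,0,0],"yaw":-1},{"linear":[0,0,0],"yaw":-0.85},{"linear":[0,0,0],"yaw":0},{"linear":[0,0,0],"yaw":0}]'
python3 - <<'E'
from seg import *
st=read_state();print(st["eef_pos"].round(1),st["joints"].round(2))
w=wsnap();np.save("w6.npy",w,allow_pickle=True);cv2.imwrite("pics/w6.png",w["frame"][...,::-1])
V=w["frame"].max(2);S=cv2.cvtColor(w["frame"],cv2.COLOR_RGB2HSV)[...,1]
p=wproj(w,np.array([489,-210,24]))[0];print(p)
for th in(60,75,90):
  c=blob(w["frame"],V<th,p);print(rect(wcast(w,c,24)))
p=wproj(w,np.array([420,-150,18]))[0];print(p)
for th in(150,170,190):
  c=blob(w["frame"],(V>th)&(S<35),p);P=wcast(w,c,14)[:,:2];print(len(c),rect(P),P.min(0),P.max(0))
E
```

```text
time: 19.3
eef_pos: [488.4, -210.0, 220.8]
eef_rot: [0.523, 0.852, -0.0, -0.001]
force: [-0.0, 0.3, 0.7]
finger_gap: 88.3
gripper_force: 0.0
time: 21.0
eef_pos: [488.5, -210.2, 221.2]
eef_rot: [0.035, 0.999, 0.0, -0.0]
force: [0.0, -0.3, 0.1]
finger_gap: 87.8
gripper_force: 0.0
[ 488.5 -210.2  221.2] [-0.43  0.29  1.84  0.    1.02 -1.93]
[252.58226862 172.04710874]
(array([ 498. , -213.6]), 21.8, 45.6, 83.59)
(array([ 483.8, -212.2]), 23.3, 73.7, 85.5)
(array([ 484.2, -215.3]), 31.9, 75.0, 85.96)
[297.55558554 112.92003263]
72 (array([ 408.9, -145.9]), 6.2, 40.5, 83.89) [ 388.7428652  -150.61251737] [ 429.01575827 -142.02297603]
12 (array([ 444.3, -196.4]), 3.7, 5.0, -3.81) [ 442.25047105 -198.96022108] [ 446.31075448 -193.93592559]
22 (array([ 441., -208.]), 8.7, 8.7, 85.96) [ 436.51536937 -212.54166145] [ 445.55940702 -203.5572283 ]
```

```bash
python3 -m pendant '[{"linear":[0,0,1],"yaw":0},{"linear":[0,0,1],"yaw":0},{"linear":[0,0,1],"yaw":0},{"linear":[0,0,1],"yaw":0},{"linear":[0,0,1],"yaw":0},{"linear":[0,0,1],"yaw":0},{"linear":[0,0,1],"yaw":0},{"linear":[0,0,1],"yaw":0},{"linear":[0,0,1],"yaw":0},{"linear":[0,0,1],"yaw":0},{"linear":[0,0,0.4],"yaw":0},{"linear":[0,0,0.4],"yaw":0},{"linear":[0,0,0],"yaw":0},{"linear":[0,0,0],"yaw":0}]'
python3 -m pendant '[{"linear":[0,0,0],"yaw":0},{"linear":[0,0,0],"yaw":0},{"linear":[0,0,0],"yaw":0},{"linear":[0,0,0],"yaw":0},{"linear":[0,0,0],"yaw":0},{"linear":[0,0,0],"yaw":0},{"linear":[0,0,0],"yaw":0},{"linear":[0,0,0],"yaw":0},{"linear":[0,0,0],"yaw":0},{"linear":[0,0,0],"yaw":0},{"linear":[0,0,0],"yaw":0},{"linear":[0,0,0],"yaw":0}]' 1 40
```

```text
time: 22.45
eef_pos: [488.8, -210.9, 6.1]
eef_rot: [0.034, 0.999, -0.0, 0.0]
force: [-0.3, 0.2, -0.4]
finger_gap: 87.9
gripper_force: 0.0
time: 23.65
eef_pos: [488.6, -210.8, 5.7]
eef_rot: [0.034, 0.999, -0.0, 0.0]
force: [-0.2, -1.2, 0.6]
finger_gap: 23.6
gripper_force: 40.0
```

```bash
python3 -m pendant '[{"linear":[0,0,-0.5],"yaw":0},{"linear":[0,0,-1],"yaw":0},{"linear":[0,0,-1],"yaw":0},{"linear":[0,0,-1],"yaw":1},{"linear":[0,0,-0.55],"yaw":1},{"linear":[0,0,0],"yaw":1},{"linear":[0,0,0],"yaw":1},{"linear":[0,0,0],"yaw":1},{"linear":[0,0,0],"yaw":1},{"linear":[0,0,0],"yaw":1},{"linear":[0,0,0],"yaw":1},{"linear":[0,0,0],"yaw":1},{"linear":[0,0,0],"yaw":1},{"linear":[0,0,0],"yaw":1},{"linear":[0,0,0],"yaw":1},{"linear":[0,0,0],"yaw":1},{"linear":[0,0,0],"yaw":1},{"linear":[0,0,0],"yaw":1},{"linear":[0,0,0],"yaw":1},{"linear":[0,0,0],"yaw":1}]'
python3 -m pendant '[{"linear":[0,0,0],"yaw":1},{"linear":[0,0,0],"yaw":1},{"linear":[0,0,0],"yaw":0.85},{"linear":[0.88,0.21,0],"yaw":0},{"linear":[0.88,0.21,0],"yaw":0},{"linear":[0.88,0.21,0],"yaw":0},{"linear":[0.88,0.21,0],"yaw":0},{"linear":[0.88,0.21,0],"yaw":0},{"linear":[0.88,0.21,0],"yaw":0},{"linear":[0.88,0.21,0],"yaw":0},{"linear":[0,0,0],"yaw":0},{"linear":[0,0,0],"yaw":0}]'
python3 - <<'E'
from seg import *
st=read_state();print(st["eef_pos"].round(1),st["joints"].round(2))
w=wsnap();np.save("w7.npy",w,allow_pickle=True);s=snapshot("scene");t=snapshot("top")
for n,i in(("w7",w),("s7",s),("t7",t)):cv2.imwrite(f"pics/{n}.png",i["frame"][...,::-1]);np.save(n+".npy",i,allow_pickle=True)
# bright run along the expected spindle line in the wrist view
T=st["eef_pos"];a=np.radians(6.7);u=np.array([np.cos(a),np.sin(a),0]);v=np.array([-u[1],u[0],0])
V=w["frame"].max(2)
for lat in range(40,72,3):
    print(lat,[int(cv2.getRectSubPix(V,(1,1),tuple(map(float,wproj(w,np.r_[(T+lat*u+k*v)[:2],99])[0])))[0,0]) for k in range(40,150,5)])
E
```

```text
time: 25.65
eef_pos: [488.1, -210.6, 87.1]
eef_rot: [0.588, 0.809, -0.0, -0.0]
force: [-0.4, 0.6, -0.9]
finger_gap: 23.4
gripper_force: 40.0
time: 26.85
eef_pos: [503.2, -84.9, 87.0]
eef_rot: [0.664, 0.748, -0.0, 0.0]
force: [0.2, -0.1, -1.3]
finger_gap: 23.7
gripper_force: 40.0
[503.2 -84.9  87. ] [-0.19  0.47  1.97 -0.    0.71 -0.31]
40 [129, 118, 129, 103, 156, 209, 149, 187, 156, 199, 197, 229, 225, 150, 122, 99, 123, 84, 79, 105, 112, 122]
43 [109, 118, 129, 95, 138, 167, 218, 235, 170, 203, 210, 204, 236, 146, 130, 107, 120, 99, 80, 81, 82, 83]
46 [112, 119, 128, 106, 187, 124, 227, 224, 159, 226, 223, 216, 173, 111, 148, 97, 129, 105, 89, 148, 139, 133]
49 [129, 144, 133, 133, 218, 214, 235, 235, 235, 236, 234, 234, 233, 222, 131, 93, 123, 96, 102, 133, 131, 132]
52 [133, 152, 152, 197, 234, 207, 236, 236, 235, 235, 234, 233, 232, 233, 86, 68, 62, 92, 102, 132, 133, 134]
55 [154, 155, 165, 222, 242, 234, 238, 238, 237, 237, 236, 235, 234, 235, 184, 95, 79, 92, 101, 144, 134, 125]
58 [154, 153, 163, 222, 240, 231, 238, 238, 237, 237, 237, 236, 235, 231, 86, 217, 135, 79, 91, 94, 102, 110]
61 [160, 149, 150, 211, 228, 189, 234, 208, 204, 225, 217, 194, 216, 154, 84, 198, 141, 91, 75, 80, 78, 76]
64 [178, 132, 148, 192, 187, 204, 229, 193, 232, 200, 193, 227, 218, 140, 102, 90, 175, 134, 73, 105, 101, 95]
67 [242, 203, 217, 237, 211, 191, 232, 231, 222, 223, 189, 213, 199, 109, 89, 84, 167, 129, 80, 175, 203, 204]
70 [227, 235, 230, 229, 206, 203, 242, 174, 161, 187, 234, 228, 217, 136, 85, 83, 128, 125, 67, 160, 171, 181]
```

The wrist profile shows the spindle centred 54.5 mm off and 107 mm ahead of the TCP, in line with the socket. Inserting.

```bash
python3 -m pendant '[{"linear":[0.5,0.03,0],"yaw":0},{"linear":[0.5,0,0],"yaw":0},{"linear":[0.3,0,0],"yaw":0},{"linear":[0.2,0,0],"yaw":0},{"linear":[0.2,0,0],"yaw":0},{"linear":[0,0,0],"yaw":0}]'
```

```text
time: 27.6
eef_pos: [499.9, -50.6, 86.7]
eef_rot: [0.664, 0.747, -0.0, -0.0]
force: [-0.3, -0.1, -1.0]
finger_gap: 23.6
gripper_force: 40.0
```

```bash
python3 -m pendant '[{"linear":[0.3,0,0],"yaw":0},{"linear":[0.3,0,0],"yaw":0},{"linear":[0.3,0,0],"yaw":0},{"linear":[0.3,0,0],"yaw":0},{"linear":[0,0,0],"yaw":0}]'
```

```text
time: 28.1
eef_pos: [497.1, -26.6, 86.7]
eef_rot: [0.664, 0.747, 0.0, -0.0]
force: [-0.5, -0.7, -1.6]
finger_gap: 23.6
gripper_force: 40.0
```

```bash
python3 -m pendant '[{"linear":[0.25,0,0],"yaw":0},{"linear":[0.15,0,0],"yaw":0},{"linear":[0.1,0,0],"yaw":0},{"linear":[0,0,0],"yaw":0}]'
```

```text
time: 28.5
eef_pos: [495.9, -18.6, 86.7]
eef_rot: [0.665, 0.747, -0.001, 0.001]
force: [-1.4, -10.0, -1.5]
finger_gap: 24.1
gripper_force: 40.0
```

```bash
python3 -m pendant '[{"linear":[0.08,0,0],"yaw":0},{"linear":[0.06,0,0],"yaw":0},{"linear":[0,0,0],"yaw":0}]'
```

```text
time: 28.8
eef_pos: [495.3, -17.9, 86.8]
eef_rot: [0.665, 0.747, -0.002, 0.001]
force: [-3.2, -24.8, 1.2]
finger_gap: 23.9
gripper_force: 40.2
```

The shoulder is home: 24.8 N at the expected depth. I'll relieve, release, and rise.

```bash
python3 -m pendant '[{"linear":[-0.2,0,0],"yaw":0},{"linear":[0,0,0],"yaw":0}]'
python3 -m pendant '[{"linear":[0,0,0],"yaw":0},{"linear":[0,0,0],"yaw":0},{"linear":[0,0,0],"yaw":0},{"linear":[0,0,0],"yaw":0},{"linear":[0,0,0],"yaw":0},{"linear":[0,0,-0.5],"yaw":0},{"linear":[0,0,-1],"yaw":0},{"linear":[0,0,-1],"yaw":0},{"linear":[0,0,-1],"yaw":0},{"linear":[0,0,-1],"yaw":0},{"linear":[0,0,0],"yaw":0},{"linear":[0,0,0],"yaw":0}]' 0 40
python3 - <<'E'
from seg import *
T=read_state()["eef_pos"];w=wsnap();a=np.radians(6.7);u=np.array([np.cos(a),np.sin(a),0]);v=np.array([-u[1],u[0],0]);H=np.array([495.3,-17.9,0])
V=w["frame"].max(2);cv2.imwrite("pics/w8.png",w["frame"][...,::-1])
for lat in (-24,-16,-8,0,8,16,24,45,49,55,61,65):
    print(lat,[int(cv2.getRectSubPix(V,(1,1),tuple(map(float,wproj(w,np.r_[(H+lat*u+k*v)[:2],101])[0])))[0,0]) for k in range(-45,90,5)])
E
```

```text
time: 29.0
eef_pos: [496.2, -19.1, 86.7]
eef_rot: [0.665, 0.747, 0.0, -0.0]
force: [0.4, -1.3, -0.7]
finger_gap: 23.7
gripper_force: 40.0
time: 30.2
eef_pos: [496.3, -18.5, 177.1]
eef_rot: [0.665, 0.747, 0.0, 0.001]
force: [0.8, 0.0, -0.7]
finger_gap: 87.7
gripper_force: 0.0
-24 [221, 224, 214, 202, 161, 187, 130, 140, 110, 95, 104, 100, 98, 93, 106, 100, 91, 82, 105, 101, 92, 91, 102, 148, 167, 115, 186]
-16 [224, 186, 188, 205, 165, 214, 131, 122, 182, 74, 91, 106, 103, 93, 77, 99, 96, 166, 203, 131, 127, 81, 102, 167, 140, 154, 193]
-8 [193, 166, 188, 158, 51, 57, 53, 49, 45, 44, 43, 42, 42, 40, 40, 41, 44, 44, 153, 102, 95, 108, 102, 202, 123, 177, 182]
0 [220, 184, 213, 137, 52, 58, 55, 48, 45, 45, 45, 43, 41, 41, 41, 42, 43, 43, 188, 103, 83, 98, 148, 199, 124, 180, 210]
8 [185, 219, 206, 216, 67, 53, 58, 49, 44, 45, 44, 41, 40, 42, 38, 41, 42, 43, 164, 105, 89, 94, 158, 161, 150, 214, 197]
16 [159, 193, 195, 219, 188, 106, 104, 152, 128, 110, 123, 87, 95, 129, 106, 90, 81, 93, 104, 105, 86, 117, 179, 177, 122, 197, 161]
24 [220, 221, 198, 148, 146, 131, 108, 139, 132, 117, 116, 88, 100, 111, 75, 123, 101, 94, 101, 107, 93, 95, 206, 168, 64, 67, 204]
45 [190, 195, 145, 196, 102, 117, 150, 138, 128, 127, 104, 103, 98, 103, 73, 107, 102, 98, 116, 112, 118, 170, 178, 192, 121, 127, 127]
49 [209, 173, 157, 160, 121, 113, 175, 160, 133, 106, 126, 104, 108, 100, 80, 106, 81, 86, 129, 125, 132, 212, 202, 218, 153, 127, 121]
55 [193, 229, 134, 204, 204, 177, 196, 146, 121, 126, 119, 67, 113, 112, 131, 127, 88, 115, 134, 132, 133, 220, 214, 238, 171, 126, 128]
61 [169, 177, 200, 219, 223, 167, 217, 177, 156, 117, 123, 94, 116, 110, 121, 104, 112, 110, 117, 119, 169, 183, 194, 206, 112, 125, 128]
65 [177, 87, 131, 117, 122, 116, 206, 219, 128, 124, 129, 132, 135, 127, 104, 127, 113, 110, 168, 187, 160, 210, 171, 187, 131, 124, 120]
```

The crank stayed level in the socket. Next I close the fingers over the handle's outer half, ready to press.

```bash
python3 -m pendant '[{"linear":[-0.25,-0.55,0],"yaw":0},{"linear":[0,0,0.5],"yaw":0},{"linear":[0,0,0.5],"yaw":0},{"linear":[0,0,0.3],"yaw":0},{"linear":[0,0,0.3],"yaw":0},{"linear":[0,0,0],"yaw":0},{"linear":[0,0,0],"yaw":0},{"linear":[0,0,0],"yaw":0},{"linear":[0,0,0],"yaw":0},{"linear":[0,0,0],"yaw":0},{"linear":[0,0,0],"yaw":0},{"linear":[0,0,0.5],"yaw":0},{"linear":[0,0,0.5],"yaw":0},{"linear":[0,0,0.5],"yaw":0},{"linear":[0,0,0.2],"yaw":0},{"linear":[0,0,0],"yaw":0}]' 1 20
```

```text
time: 31.85
eef_pos: [485.1, -24.7, 109.6]
eef_rot: [0.665, 0.747, -0.001, -0.001]
force: [0.4, -0.2, -0.5]
finger_gap: 0.2
gripper_force: 0.0
```

```bash
python3 -m pendant '[{"linear":[0,0,0.5],"yaw":0},{"linear":[0,0,0.45],"yaw":0},{"linear":[0,0.05,0.4],"yaw":0},{"linear":[0,0.1,0.35],"yaw":0},{"linear":[0,0,0],"yaw":0}]'
```

```text
time: 32.35
eef_pos: [488.4, -24.4, 75.7]
eef_rot: [0.665, 0.747, -0.0, -0.001]
force: [-1.0, -0.1, 1.2]
finger_gap: 0.5
gripper_force: 0.6
```

```bash
python3 -m pendant '[{"linear":[0,0.13,0.33],"yaw":0},{"linear":[0,0.13,0.33],"yaw":0},{"linear":[0,0.24,0.28],"yaw":0},{"linear":[0,0.24,0.28],"yaw":0},{"linear":[0,0,0],"yaw":0}]'
python3 -m pendant '[{"linear":[0,0.3,0.21],"yaw":0},{"linear":[0,0.3,0.21],"yaw":0},{"linear":[0,0,0],"yaw":0}]'
```

```text
time: 32.85
eef_pos: [503.8, -22.7, 51.4]
eef_rot: [0.665, 0.747, -0.0, -0.0]
force: [-2.2, -1.4, -0.2]
finger_gap: 0.6
gripper_force: 0.8
time: 33.15
eef_pos: [516.3, -21.4, 43.5]
eef_rot: [0.665, 0.747, 0.0, 0.0]
force: [-1.2, -1.6, -1.3]
finger_gap: 0.5
gripper_force: 0.9
```

```bash
python3 -m pendant '[{"linear":[0,0.2,0.08],"yaw":0},{"linear":[0,0,0],"yaw":0},{"linear":[0,-0.8,-0.1],"yaw":0},{"linear":[0,-1,-1],"yaw":0},{"linear":[0,-1,-1],"yaw":0},{"linear":[0,0,-1],"yaw":0},{"linear":[0,0,-1],"yaw":0},{"linear":[0,0,-1],"yaw":0},{"linear":[0,0,-0.5],"yaw":0},{"linear":[0,0,0],"yaw":0},{"linear":[0,0,0],"yaw":0}]'
cat > m.py <<'E'
from seg import *
w=wsnap();sc=snapshot("scene");cv2.imwrite("pics/w9.png",w["frame"][...,::-1]);cv2.imwrite("pics/s9.png",sc["frame"][...,::-1])
a=np.radians(6.7);u=np.array([np.cos(a),np.sin(a),0]);v=np.array([-u[1],u[0],0]);A=np.array([495.3,-17.9,0])+55*u;A[2]=93
for nm,im,pr in(("wrist",w,wproj),("scene",sc,proj)):
    V=im["frame"].max(2)
    for ph in (0,50,60,65,70,75,80,85,90,95):
        p=np.radians(ph);c=A+55*(-np.cos(p)*u)+[0,0,-55*np.sin(p)]
        n=-np.sin(p)*u+np.array([0,0,np.cos(p)]);r=-np.cos(p)*u+np.array([0,0,-np.sin(p)])
        pts=np.array([c+12*n+k*v+j*r for k in(-30,-15,0,15,30) for j in(-9,-3,3,9)])
        q=pr(im,pts);print(nm,ph,q.mean(0).round(0),[int(V[int(round(y)),int(round(x))]) if 0<=x<512 and 0<=y<384 else -1 for x,y in q])
E
python3 m.py
```

```text
time: 34.25
eef_pos: [463.9, -27.3, 154.0]
eef_rot: [0.665, 0.747, 0.0, 0.0]
force: [0.5, 0.7, -0.1]
finger_gap: 0.5
gripper_force: 0.0
wrist 0 [298. 200.] [40, 38, 40, 38, 135, 173, 173, 130, 114, 104, 124, 134, 102, 109, 103, 110, 116, 93, 130, 113]
wrist 50 [302. 186.] [177, 104, 119, 102, 137, 133, 99, 124, 82, 84, 101, 102, 94, 111, 103, 105, 76, 94, 102, 122]
wrist 60 [308. 184.] [152, 95, 105, 92, 86, 108, 117, 115, 66, 102, 99, 105, 47, 103, 104, 100, 44, 80, 105, 107]
wrist 65 [311. 184.] [207, 105, 99, 96, 68, 109, 103, 113, 46, 105, 97, 95, 45, 59, 108, 108, 50, 78, 87, 101]
wrist 70 [315. 183.] [98, 159, 126, 120, 74, 69, 100, 98, 46, 43, 114, 100, 47, 45, 71, 108, 48, 49, 87, 97]
wrist 75 [319. 183.] [45, 39, 49, 135, 73, 73, 66, 83, 47, 44, 42, 59, 46, 44, 44, 51, 49, 46, 46, 44]
wrist 80 [323. 182.] [52, 50, 54, 56, 78, 74, 71, 61, 47, 46, 44, 46, 48, 48, 45, 43, 50, 49, 48, 49]
wrist 85 [327. 182.] [52, 51, 57, 59, 82, 77, 73, 65, 51, 48, 48, 46, 49, 50, 47, 50, 53, 52, 50, 49]
wrist 90 [331. 182.] [55, 56, 58, 65, 81, 83, 81, 69, 49, 50, 50, 50, 50, 48, 49, 49, 51, 5
[... 516 characters left out ...]
 154, 158, 184, 62, 70, 156, 192, 62, 63, 141, 147, 63, 62, 79, 97]
scene 70 [264. 221.] [205, 176, 185, 206, 68, 65, 96, 172, 62, 62, 77, 186, 64, 62, 122, 105, 63, 63, 65, 80]
scene 75 [262. 222.] [153, 125, 93, 158, 63, 62, 62, 135, 63, 63, 63, 85, 64, 64, 62, 65, 63, 62, 68, 75]
scene 80 [261. 222.] [67, 63, 62, 65, 64, 62, 63, 63, 62, 64, 63, 62, 65, 63, 63, 62, 64, 77, 97, 102]
scene 85 [259. 222.] [63, 63, 62, 62, 65, 62, 64, 63, 65, 64, 67, 63, 65, 63, 65, 78, 82, 127, 172, 116]
scene 90 [258. 222.] [74, 67, 62, 62, 67, 63, 63, 65, 63, 63, 64, 64, 64, 69, 96, 127, 84, 90, 109, 105]
scene 95 [256. 222.] [78, 64, 63, 65, 67, 64, 63, 63, 71, 64, 67, 82, 67, 89, 85, 90, 74, 88, 123, 126]
```

The handle stands at about 76° down. To cover the socket's play I'll press it a little further, to about 85°.

```bash
python3 -m pendant '[{"linear":[0,0,1],"yaw":0},{"linear":[0,0,1],"yaw":0},{"linear":[0,0,1],"yaw":0},{"linear":[0,0,1],"yaw":0},{"linear":[0,0,1],"yaw":0},{"linear":[0,0.5,0.6],"yaw":0},{"linear":[0,1,0],"yaw":0},{"linear":[0,0.7,0],"yaw":0},{"linear":[0,0.4,0],"yaw":0},{"linear":[0,0.3,0],"yaw":0},{"linear":[0,0.3,0],"yaw":0},{"linear":[0,0,0],"yaw":0}]'
python3 m.py | grep -E ' (75|80|85|90) '
```

```text
time: 35.55
eef_pos: [526.5, -19.9, 41.8]
eef_rot: [0.665, 0.747, -0.001, -0.001]
force: [-3.3, -1.0, -2.0]
finger_gap: 0.5
gripper_force: 1.4
wrist 75 [252. 224.] [59, 58, 62, 103, 42, 62, 28, 54, 33, 45, 41, 56, 100, 87, 96, 91, 83, 73, 69, 89]
wrist 80 [260. 223.] [44, 111, 107, 80, 30, 30, 55, 35, 57, 54, 55, 50, 97, 80, 54, 65, 49, 79, 83, 77]
wrist 85 [268. 222.] [36, 34, 34, 30, 31, 30, 32, 30, 55, 57, 57, 55, 31, 31, 31, 28, 33, 33, 33, 33]
wrist 90 [275. 221.] [38, 35, 30, 27, 29, 34, 31, 29, 31, 29, 31, 32, 33, 36, 35, 35, 34, 34, 37, 34]
scene 75 [262. 222.] [77, 76, 76, 130, 73, 79, 78, 94, 67, 69, 81, 96, 80, 73, 90, 95, 59, 74, 88, 96]
scene 80 [261. 222.] [79, 79, 79, 77, 67, 75, 74, 81, 78, 79, 100, 90, 66, 60, 67, 89, 59, 59, 73, 92]
scene 85 [259. 222.] [74, 73, 75, 74, 75, 76, 77, 88, 70, 69, 60, 82, 60, 59, 61, 64, 59, 63, 76, 82]
scene 90 [258. 222.] [76, 77, 76, 77, 77, 78, 79, 66, 62, 61, 59, 60, 60, 60, 59, 63, 69, 73, 92, 99]
```

```bash
python3 -m pendant '[{"linear":[0,-0.8,-0.1],"yaw":0},{"linear":[0,-1,-0.5],"yaw":0},{"linear":[0,-1,-1],"yaw":0},{"linear":[0,0,-1],"yaw":0},{"linear":[0,0,-1],"yaw":0},{"linear":[0,0,-1],"yaw":0},{"linear":[0,0,-1],"yaw":0},{"linear":[0,0,-1],"yaw":0},{"linear":[0,0,0],"yaw":0},{"linear":[0,0,0],"yaw":0}]'
python3 m.py | grep -E ' (70|75|80|85|90) '
python3 - <<'E'
from seg import *
w=wsnap();V=w["frame"].max(2);a=np.radians(6.7);u=np.array([np.cos(a),np.sin(a),0]);v=np.array([-u[1],u[0],0]);H=np.array([495.3,-17.9,0])
for lat in (49,55,61):
    print(lat,[int(cv2.getRectSubPix(V,(1,1),tuple(map(float,wproj(w,np.r_[(H+lat*u+k*v)[:2],101])[0])))[0,0]) for k in range(-10,90,4)])
a=np.load("sc5.npy",allow_pickle=True).item()["frame"];b=snapshot("scene")["frame"]
d=(np.abs(a.astype(int)-b).max(2)>40).astype(np.uint8);n,l,s,c=cv2.connectedComponentsWithStats(d)
print([(x.tolist()) for x in s[1:] if x[4]>60])
E
```

```text
time: 36.65
eef_pos: [472.2, -26.5, 174.6]
eef_rot: [0.665, 0.747, 0.001, 0.001]
force: [1.0, -0.1, 0.4]
finger_gap: 0.8
gripper_force: 0.0
wrist 70 [303. 178.] [136, 136, 121, 113, 96, 97, 119, 108, 90, 114, 105, 90, 51, 74, 85, 104, 53, 108, 92, 94]
wrist 75 [306. 178.] [117, 139, 140, 144, 56, 86, 97, 102, 42, 84, 105, 105, 42, 52, 76, 82, 48, 54, 102, 100]
wrist 80 [310. 178.] [64, 72, 83, 117, 56, 56, 47, 74, 42, 42, 40, 72, 44, 42, 42, 51, 47, 46, 47, 56]
wrist 85 [314. 177.] [64, 72, 74, 72, 60, 53, 52, 49, 46, 46, 42, 44, 45, 46, 46, 44, 49, 48, 48, 47]
wrist 90 [318. 177.] [72, 73, 77, 75, 59, 59, 53, 48, 47, 47, 44, 47, 49, 49, 47, 49, 50, 49, 48, 48]
scene 70 [264. 221.] [213, 181, 189, 209, 195, 191, 183, 116, 65, 93, 169, 131, 62, 82, 119, 102, 64, 66, 87, 95]
scene 75 [262. 222.] [210, 173, 191, 186, 74, 96, 93, 148, 62, 63, 109, 149, 62, 63, 80, 87, 64, 62, 67, 97]
scene 80 [261. 222.] [166, 127, 116, 162, 63, 65, 64, 109, 64, 62, 64, 80, 63, 64, 63, 68, 64, 63, 63, 70]
scene 85 [259. 222.] [118, 74, 65, 65, 63, 63, 62, 63, 63, 62, 62, 64, 63, 64, 64, 62, 65, 68, 90, 1
[... 475 characters left out ...]
183, 124, 122, 183]
[[252, 0, 41, 16, 187], [249, 7, 50, 94, 1829], [323, 6, 21, 20, 76], [345, 35, 17, 9, 64], [215, 39, 31, 33, 765], [301, 41, 10, 10, 74], [280, 45, 25, 30, 264], [297, 48, 47, 14, 397], [266, 55, 14, 27, 140], [261, 64, 24, 31, 157], [220, 81, 8, 12, 63], [271, 93, 35, 38, 556], [200, 109, 62, 39, 679], [453, 185, 51, 54, 1123], [199, 196, 18, 14, 123], [289, 196, 28, 18, 268], [206, 206, 29, 26, 413], [242, 209, 12, 17, 111], [241, 214, 76, 64, 2541], [302, 215, 22, 9, 94], [492, 232, 20, 11, 110], [420, 261, 11, 44, 208], [406, 288, 17, 16, 144], [387, 295, 18, 10, 114], [425, 297, 12, 17, 100], [474, 310, 16, 22, 214], [381, 315, 52, 20, 131], [471, 331, 20, 17, 228]]
```

```bash
python3 - <<'E'
from seg import *
w=wsnap();V=w["frame"].max(2);a=np.radians(6.7);u=np.array([np.cos(a),np.sin(a),0]);v=np.array([-u[1],u[0],0]);H=np.array([495.3,-17.9,0])
print(wproj(w,np.array([np.r_[(H+55*u+k*v)[:2],101] for k in(50,70)])))
print(list(range(40,80)))
for lat in range(43,70,3):
    print(lat,[int(cv2.getRectSubPix(V,(1,1),tuple(map(float,wproj(w,np.r_[(H+lat*u+k*v)[:2],101])[0])))[0,0]) for k in range(40,80)])
# handle ends along v at phi~81 lower edge
p=np.radians(81);A=H+55*u;A[2]=93
c=A-55*np.cos(p)*u-[0,0,55*np.sin(p)]-12*np.sin(p)*u+[0,0,12*np.cos(p)]
print("handle",[(k,int(cv2.getRectSubPix(V,(1,1),tuple(map(float,wproj(w,c+3*u*0+k*v)[0])))[0,0])) for k in range(-46,56,3)])
E
```

```text
[[352.96289165 133.62140376]
 [353.64475004 109.22242925]]
[40, 41, 42, 43, 44, 45, 46, 47, 48, 49, 50, 51, 52, 53, 54, 55, 56, 57, 58, 59, 60, 61, 62, 63, 64, 65, 66, 67, 68, 69, 70, 71, 72, 73, 74, 75, 76, 77, 78, 79]
43 [187, 166, 124, 92, 85, 85, 85, 85, 90, 95, 94, 92, 93, 103, 106, 107, 106, 105, 104, 103, 101, 109, 123, 128, 148, 167, 170, 169, 169, 169, 169, 169, 171, 155, 115, 114, 126, 125, 126, 125]
46 [167, 115, 102, 104, 105, 106, 117, 121, 132, 139, 136, 120, 131, 154, 159, 156, 154, 153, 149, 146, 142, 121, 111, 118, 162, 192, 192, 190, 189, 189, 188, 188, 189, 181, 139, 115, 122, 125, 126, 125]
49 [150, 122, 119, 119, 119, 136, 171, 183, 181, 180, 171, 144, 175, 195, 195, 193, 191, 188, 186, 184, 176, 138, 116, 119, 166, 220, 221, 218, 218, 218, 218, 218, 217, 191, 127, 114, 124, 125, 125, 124]
52 [141, 128, 136, 178, 213, 216, 215, 213, 210, 207, 188, 153, 201, 224, 221, 219, 216, 215, 214, 216, 205, 152, 116, 130, 187, 231, 236, 227, 211, 209, 227, 232, 232, 211, 144, 118, 123, 124, 125, 125]
55 [138, 133, 164, 222, 231, 229, 226, 223, 222, 221, 201, 162, 204, 237, 
[... 612 characters left out ...]
181, 183, 184, 185, 185, 187, 188, 170, 119, 113, 143, 198, 211, 210, 210, 210, 210, 210, 211, 209, 165, 116, 119, 122, 124, 125]
67 [186, 193, 191, 182, 171, 160, 160, 168, 177, 190, 202, 209, 212, 208, 198, 196, 192, 177, 158, 160, 181, 187, 124, 138, 172, 191, 202, 202, 202, 202, 203, 204, 202, 191, 166, 118, 115, 122, 124, 124]
handle [(-46, 141), (-43, 198), (-40, 165), (-37, 168), (-34, 112), (-31, 77), (-28, 68), (-25, 70), (-22, 66), (-19, 61), (-16, 53), (-13, 49), (-10, 44), (-7, 45), (-4, 42), (-1, 42), (2, 43), (5, 42), (8, 43), (11, 42), (14, 43), (17, 43), (20, 44), (23, 45), (26, 44), (29, 47), (32, 46), (35, 48), (38, 48), (41, 65), (44, 108), (47, 106), (50, 144), (53, 116)]
```

```bash
python3 - <<'E'
from seg import *
w=wsnap();st=read_state();w8=dict(w);T=w["world_from_camera"].copy();T[:3,3]+=np.array([496.3,-18.5,177.1])-st["eef_pos"];w8["world_from_camera"]=T
V=cv2.imread("pics/w8.png").max(2);a=np.radians(6.7);u=np.array([np.cos(a),np.sin(a),0]);v=np.array([-u[1],u[0],0]);H=np.array([495.3,-17.9,0])
print(list(range(40,80)))
for lat in range(43,70,3):
    print(lat,[int(cv2.getRectSubPix(V,(1,1),tuple(map(float,wproj(w8,np.r_[(H+lat*u+k*v)[:2],101])[0])))[0,0]) for k in range(40,80)])
E
```

```text
[40, 41, 42, 43, 44, 45, 46, 47, 48, 49, 50, 51, 52, 53, 54, 55, 56, 57, 58, 59, 60, 61, 62, 63, 64, 65, 66, 67, 68, 69, 70, 71, 72, 73, 74, 75, 76, 77, 78, 79]
43 [98, 94, 96, 107, 111, 111, 111, 112, 112, 114, 110, 104, 98, 95, 104, 107, 105, 107, 129, 146, 145, 142, 125, 109, 139, 162, 182, 182, 181, 181, 181, 181, 181, 179, 144, 103, 121, 128, 128, 128]
46 [95, 97, 113, 121, 121, 121, 121, 119, 118, 116, 117, 114, 107, 111, 122, 122, 124, 151, 183, 188, 185, 176, 156, 193, 190, 182, 200, 202, 200, 201, 200, 200, 200, 202, 192, 143, 120, 126, 128, 128]
49 [86, 109, 126, 131, 130, 129, 130, 130, 130, 127, 126, 122, 110, 117, 132, 134, 132, 168, 212, 217, 214, 203, 159, 166, 187, 201, 221, 222, 221, 220, 220, 220, 220, 221, 212, 162, 124, 125, 126, 127]
52 [91, 98, 111, 129, 134, 135, 135, 136, 135, 133, 131, 125, 112, 123, 138, 137, 166, 221, 230, 228, 226, 218, 167, 146, 181, 216, 236, 237, 236, 236, 236, 236, 236, 237, 231, 179, 128, 124, 125, 126]
55 [120, 104, 108, 130, 133, 134, 133, 134, 133, 132, 132, 127, 112, 122, 135, 133, 156, 216, 223, 220, 219, 214, 190, 200, 187, 209,
[... 185 characters left out ...]
163, 153, 167, 196, 223, 226, 225, 226, 225, 225, 226, 228, 221, 155, 122, 123, 125, 126]
61 [108, 111, 109, 112, 113, 115, 116, 117, 117, 117, 117, 116, 108, 120, 148, 165, 170, 170, 172, 176, 180, 178, 153, 152, 177, 191, 204, 204, 203, 203, 202, 201, 201, 201, 161, 109, 119, 124, 125, 126]
64 [106, 132, 177, 210, 202, 167, 131, 128, 145, 161, 175, 188, 200, 203, 190, 167, 140, 128, 152, 178, 190, 196, 195, 177, 169, 179, 190, 190, 190, 190, 191, 192, 192, 194, 183, 134, 117, 124, 125, 125]
67 [120, 129, 153, 193, 201, 193, 192, 198, 204, 200, 196, 191, 187, 193, 198, 179, 141, 133, 166, 199, 219, 220, 191, 120, 94, 138, 166, 169, 167, 168, 168, 168, 170, 171, 161, 128, 119, 124, 123, 124]
```

The seam at the shoulder looks about 1 mm wider than before the press. I'll nudge the crank home, pushing on its arm along the spindle axis.

```bash
python3 -m pendant '[{"linear":[0.32,1,0],"yaw":0},{"linear":[0.32,1,0],"yaw":0},{"linear":[0.32,1,0],"yaw":0},{"linear":[0.32,0.95,0],"yaw":0},{"linear":[0,0,1],"yaw":0},{"linear":[0,0,1],"yaw":0},{"linear":[0,0,1],"yaw":0},{"linear":[0,0,1],"yaw":0},{"linear":[0,0,0.5],"yaw":0},{"linear":[0,0,0],"yaw":0},{"linear":[0.3,0,0],"yaw":0},{"linear":[0.15,0,0],"yaw":0},{"linear":[0,0,0],"yaw":0}]'
```

```text
time: 38.25
eef_pos: [546.6, 16.2, 85.3]
eef_rot: [0.664, 0.748, -0.0, 0.001]
force: [-1.0, -9.1, -0.8]
finger_gap: 0.5
gripper_force: 4.4
```

```bash
python3 -m pendant '[{"linear":[0.15,0,0],"yaw":0},{"linear":[0.1,0,0],"yaw":0},{"linear":[0,0,0],"yaw":0}]'
```

```text
time: 38.55
eef_pos: [546.4, 17.0, 85.7]
eef_rot: [0.663, 0.748, -0.002, 0.003]
force: [0.0, -32.8, 0.7]
finger_gap: 0.4
gripper_force: 16.7
```

```bash
python3 -m pendant '[{"linear":[-0.4,0,0],"yaw":0},{"linear":[-0.8,0,0],"yaw":0},{"linear":[0,0,-1],"yaw":0},{"linear":[0,0,-1],"yaw":0},{"linear":[0,0,-1],"yaw":0},{"linear":[0,0,-1],"yaw":0},{"linear":[-0.5,-1,-1],"yaw":0},{"linear":[-0.5,-1,0],"yaw":0},{"linear":[-0.5,-1,0],"yaw":0},{"linear":[0,-1,0],"yaw":0},{"linear":[0,0,0],"yaw":0},{"linear":[0,0,0],"yaw":0}]'
python3 m.py | grep -E ' (70|75|80|85|90) '
python3 - <<'E'
from seg import *
w=wsnap();V=w["frame"].max(2);a=np.radians(6.7);u=np.array([np.cos(a),np.sin(a),0]);v=np.array([-u[1],u[0],0]);H=np.array([495.3,-17.9,0])
for lat in range(46,66,3):
    print(lat,[int(cv2.getRectSubPix(V,(1,1),tuple(map(float,wproj(w,np.r_[(H+lat*u+k*v)[:2],101])[0])))[0,0]) for k in range(50,78)])
E
```

```text
time: 39.75
eef_pos: [473.2, -41.0, 185.0]
eef_rot: [0.665, 0.747, 0.001, 0.001]
force: [0.3, -0.5, -0.5]
finger_gap: 0.6
gripper_force: 0.0
wrist 70 [302. 163.] [143, 143, 135, 139, 64, 98, 99, 80, 68, 104, 94, 99, 48, 76, 101, 104, 51, 106, 100, 111]
wrist 75 [306. 162.] [101, 118, 142, 144, 44, 59, 97, 102, 46, 47, 89, 94, 46, 48, 80, 94, 51, 50, 102, 97]
wrist 80 [310. 162.] [56, 57, 47, 70, 46, 44, 46, 62, 48, 45, 45, 47, 48, 47, 50, 50, 53, 53, 50, 50]
wrist 85 [313. 162.] [59, 53, 52, 51, 48, 47, 48, 45, 49, 47, 47, 48, 50, 51, 48, 47, 55, 54, 53, 53]
wrist 90 [318. 162.] [58, 55, 53, 51, 51, 49, 47, 49, 49, 49, 48, 45, 50, 51, 50, 51, 57, 54, 55, 58]
scene 70 [264. 221.] [213, 181, 181, 145, 189, 146, 170, 115, 63, 72, 103, 120, 62, 64, 107, 101, 63, 64, 79, 94]
scene 75 [262. 222.] [210, 173, 187, 135, 68, 79, 72, 134, 64, 62, 71, 90, 63, 64, 65, 79, 65, 62, 65, 94]
scene 80 [261. 222.] [133, 113, 88, 110, 63, 63, 62, 71, 63, 62, 63, 65, 62, 63, 62, 66, 65, 69, 66, 70]
scene 85 [259. 222.] [105, 68, 63, 62, 62, 64, 64, 62, 63, 64, 64, 64, 63, 65, 65, 63, 70, 96, 172, 144]
sc
[... 410 characters left out ...]
222, 230, 227, 224, 221, 219, 219, 219, 194, 141, 124, 142, 216, 237, 230, 215, 213, 228, 233, 233, 220, 179, 121, 111, 126]
55 [226, 201, 182, 222, 241, 239, 238, 237, 237, 236, 236, 218, 151, 140, 169, 208, 233, 233, 233, 233, 233, 232, 233, 234, 233, 187, 123, 119]
58 [227, 210, 180, 205, 228, 230, 231, 231, 230, 227, 226, 222, 170, 150, 167, 197, 224, 227, 226, 226, 226, 226, 227, 229, 228, 175, 118, 119]
61 [213, 208, 170, 181, 208, 211, 210, 211, 214, 216, 217, 204, 167, 154, 151, 186, 219, 221, 220, 221, 220, 221, 221, 222, 214, 149, 101, 119]
64 [195, 189, 157, 153, 176, 183, 184, 185, 187, 188, 189, 182, 152, 136, 141, 167, 206, 212, 211, 211, 212, 212, 212, 212, 186, 127, 103, 119]
```

```bash
python3 -c "
from station import sign_off;print(sign_off())"
```

```text
the job is handed in; nothing more can be done
None
```

The job is handed in at 39.9 s of the 67 s. The cutter is pressed to a hard stop at home height, the crank is pushed fully into the socket and released, and its handle is pressed about 80° down. I could not see the catch snap over or read the roller's turn directly, and I did not re-check the timer, salt shaker and tomato at the end.

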